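# Stand the pepper mill up and hold out the lime dish

### The job

Get the pepper and lime ready for the table: first stand the toppled wooden pepper mill upright on its square foot on the serving mat and let go of it. Then pick up the shallow steel dish by its handle, keeping it level with the lime resting in its middle the whole time, turn it about a quarter turn so that its handle points back towards the robot, square to the mat's near edge, and hold it still about 10 cm above the middle of the square cork trivet. Finish while still holding the dish there, with the mill still upright and everything else left where it was.

Things in the scene. Friction and masses are not known exactly. Their poses are not given: they have to be found in the camera images.
- mill: squat wooden pepper mill, 80 mm long, ~150 g, lying on one half of the mat, top roughly to the robot's right (-y). Origin mid-length on its axis (22 mm above the mat lying, 40 mm standing). x axis foot to top. Foot 44x44 mm, 10 thick (x -40 to -30); square shaft 38x38 mm (x -30 to 16), flats facing +-y, +-z; steel neck; round head, 44 mm diameter (x 24 to 37); steel nut to x 40.
- dish: shallow round steel dish, 130 mm diameter, rim 26 mm high, ~220 g, on the drip tray's floor. Origin mid-underside, z up. Inside a cone rising 5 deg to 24 mm radius, then 18 deg to the rim: the lime stays central only if it is kept level and moved smoothly. One straight wooden handle along -x: bar 16 mm wide (y), 18 mm tall (z 25 to 43 mm), 58 to 130 mm from the centre.
- dish_grip (a point): point in the handle's middle, 100 mm from the dish's centre along its -x axis and 34 mm above its underside
- dish_bed (a point): middle of the dish's hollow (the lowest point inside), 12 mm above the dish's underside
- lime_center (a point): centre of the round green lime, a loose hard ball of 40 mm diameter, 35 g, lying in the middle of the dish
- mat: slatted wooden serving mat, fixed, 260 mm (x) by 420 mm (y), 4 mm thick, lying on the counter. Origin at the middle of its underside; its near edge, towards the robot, is on its -x side and runs along its y axis. The mill lies on one half (left or right), the trivet on the other.
- trivet: square cork trivet, 130 x 130 mm, 4 mm thick, fixed on the mat with its sides parallel to the mat's. Origin at the middle of its underside.
- drip_tray: flat grey plastic drip tray, fixed, 300 mm (x) by 360 mm (y), floor 4 mm thick, lip reaching 8 mm above the counter; the dish stands on its floor. Origin at the middle of its underside. A fixed white drying rack (344 x 214 mm, 225 mm high with its plates) straddles it, centred 240 mm from the tray's origin along +y.
- bowl: empty steel bowl, 150 mm diameter, 60 mm high, loose bystander on the right. Origin under its middle.
- spoon: white ceramic spoon, 140 mm long, loose bystander on the right near the robot. Origin under its middle.
- cup: white ceramic cup without handle, 72 mm diameter, 65 mm high, loose bystander at the back. Origin under its middle.
- sauce: amber glass sauce bottle, 54 mm diameter, 170 mm high, loose bystander at the back. Origin under its middle.
- jar: glass jar with steel lid, 64 mm diameter, 80 mm high, loose bystander at the back. Origin under its middle.
Not all that is in view belongs to the job. There is more than one size of the mill; the job needs the smaller. What is shaped like the dish but purple is not meant.

How it is judged:
By the outcome, as a careful person would: the job done as asked, in the order asked, and still so for the second after the job is handed in, while the arm keeps its last pose, push and grip.
It also fails if it takes over 72 s, if anything falls off the work surface, if the arm or the gripper's body presses on something with over 40 N, if the wrist force passes 120 N, or if a joint passes its speed limit or range.

### The arm

A 7-joint arm with a two-finger parallel gripper is mounted at the origin on the work surface. World frame = base frame: x ahead of the robot, y to its left, z up, the work surface at z = 0. Lengths are in m, angles in rad, forces in N, time in s.
With the tool pointing down it reaches from about 0.4 to 0.9 m from the base axis. Payload 5.5 kg.
Tool frame: the origin (TCP) lies midway between the tips of the shut fingers; the grasp point (between the pads) lies ctrl.pinch_z behind it (ctrl.pinch_z is the distance from the TCP to the grasp point, in m); z points along the fingers, y is the direction in which the jaws open and shut (so a half turn about z gives the same grasp; the last joint's range is limited). The gripper opens to 92 mm and grips with 3 to 60 N. Pads are 19 mm wide; open, the fingers measure 130 mm over their backs; the gripper's body (75 mm by 190 mm) begins 47 mm behind the grasp point.
Start: joints at [-0.853, 0.501, -0.427, 1.55, 0.221, 1.138, -0.21], TCP at [0.285, 0.584, 0.227] pointing down, gripper open.
Joint ranges: [-2.88, 2.88], [-0.31, 2.03], [-1.54, 1.56], [0.2, 2.42], [-1.41, 4.55], [0.19, 2.02], [-2.57, 2.57]. Speed limits (rad/s): [2.57, 2.57, 3.14, 3.14, 3.14, 3.14, 3.14].

### API

Orientations are given as a unit quaternion [x, y, z, w].
In Python, from rig import ctrl, imaging gives the robot as it stands.
- The arm moves only by the shell command python3 -m crank 'ROWS' [FORCE]. ROWS is JSON, a list of rows, each an object with "jaw": the opening, from 0 (shut) to 1 (fully open); "offset": the shift along the tool's x, y, z in m, a list of three; "angular": the turn, a rotation vector about the tool's x, y, z in units of 6 degrees (1.0 is 6 degrees), a list of three. A call has exactly 10 rows; each row shifts and turns the commanded pose from where the row before left it, along the tool's axes as they then stand; what a row does not reach is not made up. A row lasts 1/12 s, in which the tool goes at most 41.7 mm and 7.16 degrees, less where a joint would pass 70% of its speed; a pose out of reach is approached as far as the arm can. A call is refused whole if a number of a shift passes 0.0417 or a number of a turn 1, either way. A call with a gripper value outside its range is refused whole. The fingers move at their own pace and stop on an object; FORCE is the grip in N (left out, the last holds). Time passes only in rows, so rows that do not move let the fingers close, or fill a call up. It gives the time, the measured TCP pose, the force and the opening at its end, in the units of the state.
- ctrl.sense(): the state, without advancing time (a new reading comes with each control period).
- imaging.read_camera(name): name is "scene" or "top" or "wrist"; returns the picture (400x640x3 uint8, red, green, blue); there is no depth.
- imaging.get_calibration(name): a dict with "fovy" (degrees; the focal length in pixels is half the picture's height over the tangent of half this angle, whatever the lens; pixels are square), "cx", "cy" (the principal point, pixels), "R" (3x3) and "t" (3): a world point X has camera coordinates R X + t; the wrist camera has in their place "T_tool_cam" (4x4, takes a point from camera to tool coordinates, whose origin is the TCP and whose axes are the flange's). Camera axes: x right, y down, z forward; pixel columns grow to the right and rows downward; lengths in m; the calibration is good to about 2 mm. A picture is of the moment at which its call begins: read the wrist's pose just before it. get_calibration takes no time and is no camera call.
- ctrl.sign_off(): hands the job in, once; it reports no verdict.
The state is a dict: "time_s": time; "qpos": joint angles; "qvel": joint speeds; "joint_torque": joint torques, N m; "ee_pos": TCP position; "eef_rot": TCP orientation; "wrist_force": force on the tool from outside, world axes, zero at the start; "ft_torque": the same for the moment, N m; "grip_width": finger opening in m.
Only numpy, scipy, OpenCV 4.12 (cv2) and the standard library are available. Lean on these libraries where they do the work, as an engineer would, in place of code of your own. Each camera call takes 0.05 s, during which the arm holds its last target.

## Working session

There is one attempt and no reset: what is moved stays moved. The work goes in short steps, Python scripts to look and compute and a shell command to move; the robot and the scene stay as the last step left them, time stands still between calls to the robot, and variables do not carry over. Pictures are saved under pics/ and viewed, and the job is handed in when it is done.

```bash
ls; mkdir -p pics; python3 - <<'E'
from rig import ctrl, imaging
import cv2
for n in ["scene","top","wrist"]:
    s=ctrl.sense()
    cv2.imwrite(f"pics/{n}0.png",imaging.read_camera(n)[:,:,::-1])
    c=imaging.get_calibration(n); print(n,c)
print(s, ctrl.pinch_z)
E
```

```text
pics
scene {'fovy': 51.64730698205046, 'cx': 318.3151515223569, 'cy': 199.12773763274123, 'R': array([[-0.79439913,  0.60735979, -0.0066415 ],
       [ 0.4850902 ,  0.62781975, -0.60871164],
       [-0.3655373 , -0.48678172, -0.79336375]]), 't': array([ 0.4107944 , -0.1675845 ,  1.34304156])}
top {'fovy': 49.31051304487525, 'cx': 319.12454437142594, 'cy': 204.50621096516429, 'R': array([[ 9.67032701e-03, -9.99953034e-01,  6.44236690e-04],
       [-9.98783309e-01, -9.69016703e-03, -4.83529002e-02],
       [ 4.83568720e-02, -1.75864496e-04, -9.98830107e-01]]), 't': array([-0.03723709,  0.48351359,  1.2274301 ])}
wrist {'fovy': 58.08131738179105, 'cx': 325.1577006292827, 'cy': 197.65061982000742, 'T_tool_cam': array([[-1.32394630e-03, -9.64092082e-01, -2.65564877e-01,
         7.25982755e-02],
       [ 9.99999123e-01, -1.26664783e-03, -3.87024055e-04,
         4.20604022e-05],
       [ 3.67496520e-05, -2.65565157e-01,  9.64092914e-01,
        -1.59236489e-01],
       [ 0.00000000e+00,  0.00000000e+00,  0.00000000e+00,
         1.00000000e+00]])}
{'time_s': 0.1, 'qpos': array([-0.85283233,  0.50176076, -0.42681195,  1.55135859,  0.22081426,
        1.13829745, -0.21029096]), 'qvel': array([-0.00043029, -0.00162704, -0.00118269, -0.00404203, -0.00049391,
       -0.00049136, -0.00036217]), 'joint_torque': array([-1.11484551e-02, -5.67863452e+01, -5.83834738e+00, -2.79913706e+01,
       -6.89173909e-02,  2.40323064e-02,  6.78275501e-05]), 'ee_pos': array([0.28526771, 0.58334524, 0.22577281]), 'eef_rot': array([ 2.25393559e-01,  9.74267398e-01, -8.54638568e-04, -2.24080645e-04]), 'wrist_force': array([ 0.80463545, -0.31775168, -0.12056967]), 'ft_torque': array([ 0.02868572, -0.00969756,  0.01419532]), 'grip_width': 0.09200735187384085} 0.0188
```

View pics/scene0.png

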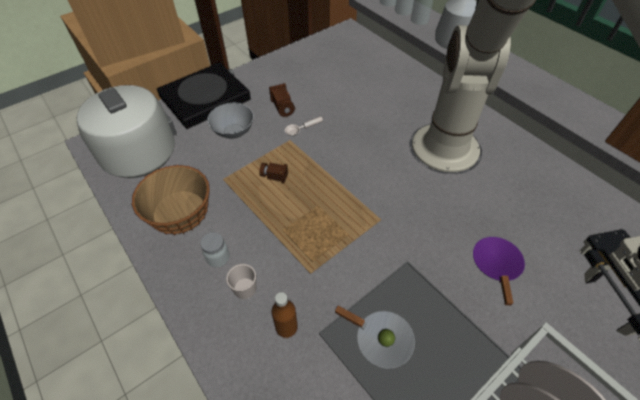

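View pics/top0.png

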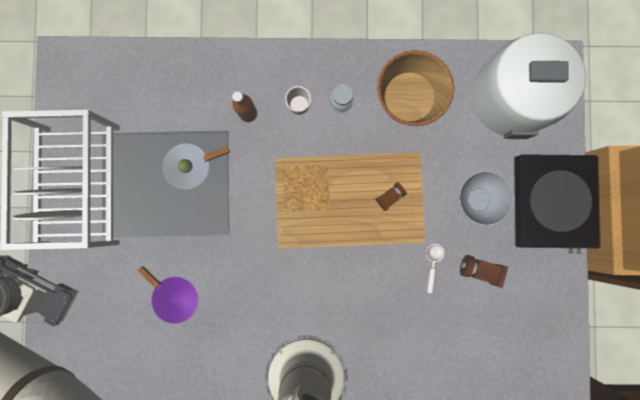

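View pics/wrist0.png

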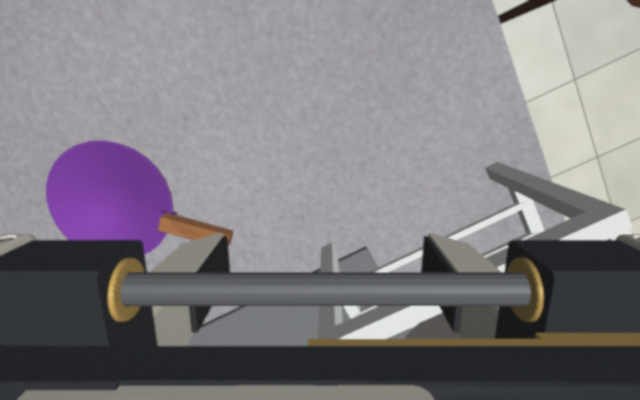

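Candidates in the top view:
- **Mill:** the short one on the mat at (391,197), or the longer one off the mat at (484,270).
- **Dish:** steel with the lime at (185,166), or purple at (174,300).

I choose the short mill on the mat and the steel dish. Next is a close crop to check both.

```bash
python3 - <<'E'
import cv2,numpy as np
t=cv2.imread("pics/top0.png"); s=cv2.imread("pics/scene0.png")
f=lambda im,x,y,w,h,k:cv2.resize(im[y:y+h,x:x+w],None,fx=k,fy=k,interpolation=cv2.INTER_CUBIC)
a=f(t,365,170,50,50,8); b=f(s,250,150,50,50,8)
c=f(t,265,140,170,120,4)
cv2.imwrite("pics/c1.png",np.hstack([a,b])); cv2.imwrite("pics/c2.png",c)
cv2.imwrite("pics/c3.png",f(t,105,120,130,120,5))
E
```

```text
(no output)
```

View pics/c1.png

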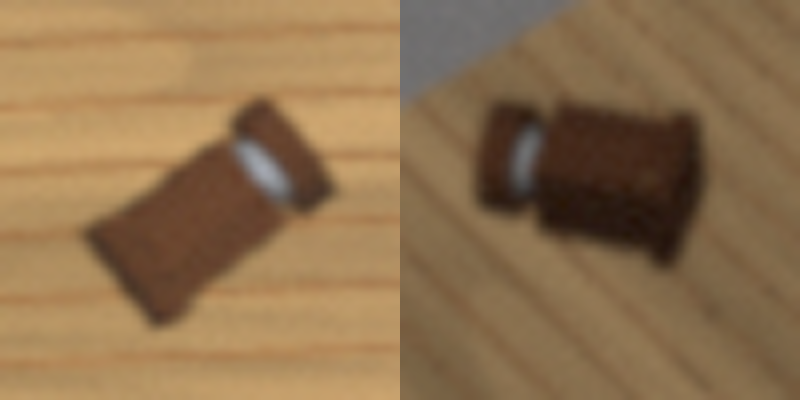

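View pics/c2.png

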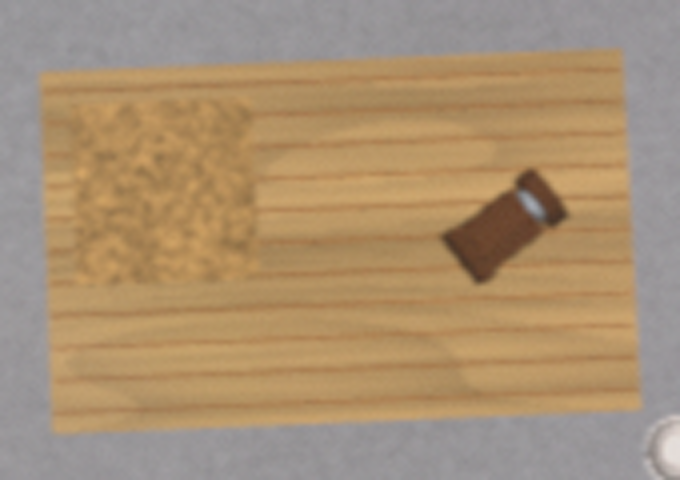

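View pics/c3.png

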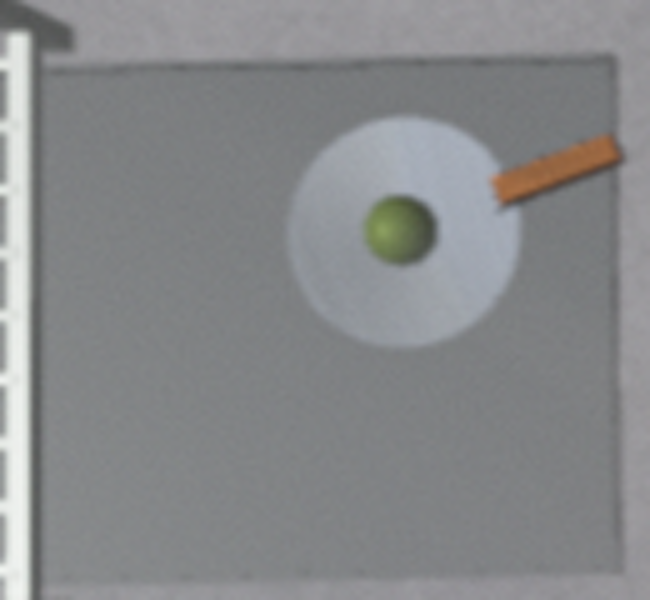

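Both crops agree with the description. The mill on the mat is the short one: head upper-right at about (402,188), foot lower-left at about (380,205). The steel dish holds the lime at (185,166), with its handle tip at about (228,150). Next I'll measure positions and test whether the arm matches a known kinematic model.

```bash
cat > h.py <<'E'
import numpy as np
from scipy.spatial.transform import Rotation as Ro
from rig import ctrl, imaging
def cam(n,s=None):
    c=imaging.get_calibration(n); f=200/np.tan(np.radians(c['fovy'])/2)
    if n=='wrist':
        T=np.eye(4);T[:3,:3]=Ro.from_quat(s['eef_rot']).as_matrix();T[:3,3]=s['ee_pos']
        W=np.linalg.inv(T@c['T_tool_cam']); return f,c['cx'],c['cy'],W[:3,:3],W[:3,3]
    return f,c['cx'],c['cy'],c['R'],c['t']
def p2w(n,px,z,s=None):
    f,cx,cy,R,t=cam(n,s); d=R.T@np.array([(px[0]-cx)/f,(px[1]-cy)/f,1]); o=-R.T@t
    return o+d*(z-o[2])/d[2]
def w2p(n,X,s=None):
    f,cx,cy,R,t=cam(n,s); c=R@np.array(X)+t; return np.array([f*c[0]/c[2]+cx,f*c[1]/c[2]+cy])
def dh(al,a,d,th):
    ca,sa,c,s=np.cos(al),np.sin(al),np.cos(th),np.sin(th)
    return np.array([[c,-s,0,a],[s*ca,c*ca,-sa,-d*sa],[s*sa,c*sa,ca,d*ca],[0,0,0,1]])
P=np.pi/2
def fk(q):
    T=np.eye(4)
    for al,a,d,th in zip([0,-P,P,P,P,P,-P],[0,0,0,.0525,.0775,0,.076],[.267,0,.293,0,.3425,0,.097],q): T=T@dh(al,a,d,th)
    return T
E
python3 - <<'E'
from h import *
s=ctrl.sense(); T=fk(s['qpos']); R=T[:3,:3]
print(T.round(4)); print(Ro.from_quat(s['eef_rot']).as_matrix().round(3)); print(R.T@(s['ee_pos']-T[:3,3]))
q=lambda x,y:(365+x/8,170+y/8)
for z in (0.004,.026,.048):
  print(z,[p2w('top',q(*p),z).round(4)[:2] for p in [(90,235),(160,325),(262,100),(335,190)]])
m=lambda x,y:(265+x/4,140+y/4)
print('mat',[p2w('top',m(*p),.004)[:2].round(4) for p in [(40,72),(622,48),(640,408),(54,432)]])
print('triv',[p2w('top',m(*p),.008)[:2].round(4) for p in [(75,98),(254,98),(258,280),(78,284)]])
d=lambda x,y:(105+x/5,120+y/5)
print('dish',[p2w('top',d(*p),.030)[:2].round(4) for p in [(287,232),(521,232),(404,115),(404,348)]],'lime',p2w('top',d(401,230),.036)[:2])
print('handle',[p2w('top',d(*p),.047)[:2].round(4) for p in [(496,192),(617,148)]])
print('tray',[p2w('top',d(*p),.008)[:2].round(4) for p in [(614,57),(622,574)]])
E
```

```text
[[ 0.4319 -0.9018 -0.0133  0.2161]
 [-0.901  -0.4321  0.0377 -0.5482]
 [-0.0397 -0.0043 -0.9992  0.3125]
 [ 0.      0.      0.      1.    ]]
[[-0.898  0.439 -0.001]
 [ 0.439  0.898 -0.001]
 [ 0.    -0.002 -1.   ]]
[-0.98629908 -0.55103763  0.12818984]
0.004 [array([ 0.5005, -0.196 ]), array([ 0.4685, -0.2211]), array([ 0.5496, -0.2575]), array([ 0.5175, -0.2837])]
0.026 [array([ 0.4992, -0.1931]), array([ 0.4677, -0.2178]), array([ 0.5474, -0.2535]), array([ 0.5159, -0.2792])]
0.048 [array([ 0.4978, -0.1902]), array([ 0.467 , -0.2144]), array([ 0.5452, -0.2495]), array([ 0.5142, -0.2748])]
mat [array([0.6169, 0.0956]), array([ 0.6384, -0.3229]), array([ 0.3802, -0.3353]), array([0.3591, 0.0819])]
triv [array([0.5978, 0.0699]), array([ 0.599 , -0.0583]), array([ 0.4686, -0.0623]), array([0.4645, 0.0659])]
dish [array([0.586 , 0.4093]), array([0.5873, 0.2777]), array([0.653 , 0.3452]), array([0.5212, 0.3419])] lime [0.5869556  0.34339296]
handle [array([0.6072, 0.2878]), array([0.6325, 0.2211])]
tray [array([0.6919, 0.2321]), array([0.3954, 0.2216])]
```

```bash
R='python3 -m crank'; python3 -m crank '[{"jaw":1,"offset":[-0.012,-0.013,0],"angular":[0,0,0]},{"jaw":1,"offset":[-0.0234,-0.0266,0],"angular":[0,0,0]},{"jaw":1,"offset":[-0.0234,-0.0266,0],"angular":[0,0,0]},{"jaw":1,"offset":[-0.0234,-0.0266,0],"angular":[0,0,0]},{"jaw":1,"offset":[-0.0234,-0.0266,0],"angular":[0,0,0]},{"jaw":1,"offset":[-0.0234,-0.0266,0],"angular":[0,0,0]},{"jaw":1,"offset":[-0.0234,-0.0266,0],"angular":[0,0,0]},{"jaw":1,"offset":[-0.0234,-0.0266,0],"angular":[0,0,0]},{"jaw":1,"offset":[-0.0234,-0.0266,0],"angular":[0,0,0]},{"jaw":1,"offset":[-0.0234,-0.0266,0],"angular":[0,0,0]}]'
cat > log.py <<'E'
from h import *
import json,os
s=ctrl.sense()
d=[list(map(float,np.r_[s['qpos'],s['ee_pos'],s['eef_rot'],s['time_s']]))]
f='log.json'; L=json.load(open(f)) if os.path.exists(f) else []
L+=d; json.dump(L,open(f,'w'))
R=Ro.from_quat(s['eef_rot']).as_matrix()
print('t',round(s['time_s'],2),'q',s['qpos'].round(2),'tcp',s['ee_pos'].round(4),'pinch',(s['ee_pos']-ctrl.pinch_z*R[:,2]).round(4),'W',round(s['grip_width'],4),'F',s['wrist_force'].round(1));print('xyaw %.2f yyaw %.2f'%(np.degrees(np.arctan2(R[1,0],R[0,0])),np.degrees(np.arctan2(R[1,1],R[0,1]))),'z',R[:,2].round(4),'y',R[:,1].round(4),'x',R[:,0].round(4))
E
python3 log.py
```

```text
time_s: 0.98
ee_pos: [0.3746, 0.2576, 0.2267]
eef_rot: [0.225, 0.974, 0.0, 0.0]
wrist_force: [0.2, -0.6, -0.5]
grip_width: 0.0919
t 0.98 q [-0.35  0.13 -0.34  2.02  0.05  0.99  0.4 ] tcp [0.3746 0.2576 0.2267] pinch [0.3746 0.2576 0.2455] W 0.0919 F [ 0.2 -0.6 -0.5]
xyaw 153.95 yyaw 63.95 z [ 0.  0. -1.] y [0.4392 0.8984 0.    ] x [-0.8984  0.4392 -0.    ]
```

```bash
python3 -m crank '[{"jaw":1,"offset":[-0.0234,-0.0266,0],"angular":[0,0,0]},{"jaw":1,"offset":[-0.0234,-0.0266,0],"angular":[0,0,0]},{"jaw":1,"offset":[-0.0234,-0.0266,0],"angular":[0,0,0]},{"jaw":1,"offset":[-0.0234,-0.0266,0],"angular":[0,0,0]},{"jaw":1,"offset":[-0.0234,-0.0266,0],"angular":[0,0,0]},{"jaw":1,"offset":[-0.0234,-0.0266,0],"angular":[0,0,0]},{"jaw":1,"offset":[-0.0234,-0.0266,0],"angular":[0,0,0]},{"jaw":1,"offset":[-0.0234,-0.0266,0],"angular":[0,0,0]},{"jaw":1,"offset":[-0.012,-0.014,0],"angular":[0,0,0]},{"jaw":1,"offset":[0,0,0],"angular":[0,0,1]}]' >/dev/null
python3 log.py
python3 -m crank '[{"jaw":1,"offset":[0,0,0],"angular":[0,0,1]},{"jaw":1,"offset":[0,0,0],"angular":[0,0,1]},{"jaw":1,"offset":[0,0,0],"angular":[0,0,1]},{"jaw":1,"offset":[0,0,0],"angular":[0,0,1]},{"jaw":1,"offset":[0,0,0],"angular":[0,0,1]},{"jaw":1,"offset":[0,0,0],"angular":[0,0,1]},{"jaw":1,"offset":[0,0,0],"angular":[0,0,1]},{"jaw":1,"offset":[0,0,0],"angular":[0,0,1]},{"jaw":1,"offset":[0,0,0],"angular":[0,0,1]},{"jaw":1,"offset":[0,0,0],"angular":[0,0,1]}]' >/dev/null
python3 log.py
```

```text
t 1.82 q [ 0.05  0.12 -0.04  2.03  0.01  0.99  1.02] tcp [ 0.4545 -0.0371  0.2267] pinch [ 0.4545 -0.0371  0.2455] W 0.092 F [-1.   0.8  0.4]
xyaw 147.59 yyaw 57.59 z [ 4.0e-04 -1.9e-03 -1.0e+00] y [ 0.5359  0.8443 -0.0014] x [-0.8443  0.5359 -0.0013]
t 2.65 q [-0.02  0.12  0.04  2.03 -0.01  0.99 -0.02] tcp [ 0.4537 -0.0318  0.2265] pinch [ 0.4537 -0.0318  0.2453] W 0.0917 F [-0.1  0.3  0.2]
xyaw 87.65 yyaw -2.35 z [-5.e-04  1.e-04 -1.e+00] y [ 9.992e-01 -4.090e-02 -5.000e-04] x [4.090e-02 9.992e-01 1.000e-04]
```

```bash
python3 -m crank '[{"jaw":1,"offset":[-0.02,0.006,0],"angular":[0,0,1]},{"jaw":1,"offset":[0,0,0],"angular":[0,0,1]},{"jaw":1,"offset":[0,0,0],"angular":[0,0,1]},{"jaw":1,"offset":[0,0,0],"angular":[0,0,1]},{"jaw":1,"offset":[0,0,0],"angular":[0,0,1]},{"jaw":1,"offset":[0,0,0],"angular":[0,0,1]},{"jaw":1,"offset":[0,0,0],"angular":[0,0,1]},{"jaw":1,"offset":[0,0,0],"angular":[0,0,1]},{"jaw":1,"offset":[0,0,0],"angular":[0,0,1]},{"jaw":1,"offset":[0,0,0],"angular":[0,0,1]}]' >/dev/null
python3 log.py
python3 -m crank '[{"jaw":1,"offset":[0,0,0],"angular":[0,0,1]},{"jaw":1,"offset":[0,0,0],"angular":[0,0,1]},{"jaw":1,"offset":[0,0,0],"angular":[0,0,1]},{"jaw":1,"offset":[0,0,0],"angular":[0,0,1]},{"jaw":1,"offset":[0,0,0],"angular":[0,0,1]},{"jaw":1,"offset":[0,0,0],"angular":[0,0,1]},{"jaw":1,"offset":[0,0,0],"angular":[0,0,1]},{"jaw":1,"offset":[0,0,0],"angular":[0,0,1]},{"jaw":1,"offset":[0,0,0],"angular":[0,0,1]},{"jaw":1,"offset":[0,0,0],"angular":[0,0,1]}]' >/dev/null
python3 log.py
python3 - <<'E'
from h import *
s=ctrl.sense(); R=Ro.from_quat(s['eef_rot']).as_matrix()
print(R.T@(np.array([.509,-.2385,s['ee_pos'][2]])-s['ee_pos']))
E
```

```text
t 3.48 q [-0.08  0.13  0.14  2.02 -0.02  0.99 -1.01] tcp [ 0.459  -0.0519  0.2265] pinch [ 0.459  -0.0519  0.2453] W 0.0917 F [-0.2  0.3  0.8]
xyaw 27.66 yyaw -62.34 z [-5.e-04  1.e-04 -1.e+00] y [ 4.642e-01 -8.858e-01 -3.000e-04] x [ 8.858e-01  4.642e-01 -4.000e-04]
t 4.32 q [-0.16  0.13  0.23  2.02 -0.04  0.99 -2.04] tcp [ 0.459  -0.052   0.2265] pinch [ 0.459  -0.052   0.2453] W 0.0919 F [-0.  -0.5 -0.4]
xyaw -32.35 yyaw -122.35 z [-5.e-04  1.e-04 -1.e+00] y [-5.351e-01 -8.448e-01  2.000e-04] x [ 8.448e-01 -5.351e-01 -4.000e-04]
[ 1.42073177e-01  1.30827429e-01 -3.78580404e-05]
```

```bash
python3 -m crank '[{"jaw":1,"offset":[0.02,0.0186,0],"angular":[0,0,0]},{"jaw":1,"offset":[0.0203,0.0187,0],"angular":[0,0,0]},{"jaw":1,"offset":[0.0203,0.0187,0],"angular":[0,0,0]},{"jaw":1,"offset":[0.0203,0.0187,0],"angular":[0,0,0]},{"jaw":1,"offset":[0.0203,0.0187,0],"angular":[0,0,0]},{"jaw":1,"offset":[0.0203,0.0187,0],"angular":[0,0,0]},{"jaw":1,"offset":[0.0203,0.0187,0],"angular":[0,0,0]},{"jaw":1,"offset":[0,0,0],"angular":[0,0,1]},{"jaw":1,"offset":[0,0,0],"angular":[0,0,1]},{"jaw":1,"offset":[0,0,0],"angular":[0,0,1]}]' >/dev/null
python3 log.py
python3 - <<'E'
from h import *
import cv2
s=ctrl.sense(); im=imaging.read_camera('wrist')[:,:,::-1].copy()
cv2.imwrite('pics/w1.png',im)
for mx in (-40,-30,16,24,37,40):
    a=np.array([np.cos(np.radians(-51)),np.sin(np.radians(-51))])
    print(mx,w2p('wrist',[*(np.array([.509,-.2385])+a*mx/1000),.026],s).round(1))
E
```

```text
t 5.15 q [ 0.07  0.33  0.4   1.8  -0.15  1.05 -1.93] tcp [ 0.5096 -0.2388  0.2262] pinch [ 0.5096 -0.2388  0.245 ] W 0.0918 F [-0.6 -0.2 -0.8]
xyaw -50.43 yyaw -140.43 z [-1.e-03  2.e-04 -1.e+00] y [-7.709e-01 -6.370e-01  6.000e-04] x [ 0.637  -0.7709 -0.0008]
-40 [324.5 208.3]
-30 [324.6 199.1]
16 [325. 155.]
24 [325.1 147. ]
37 [325.2 133.8]
40 [325.2 130.7]
```

View pics/w1.png

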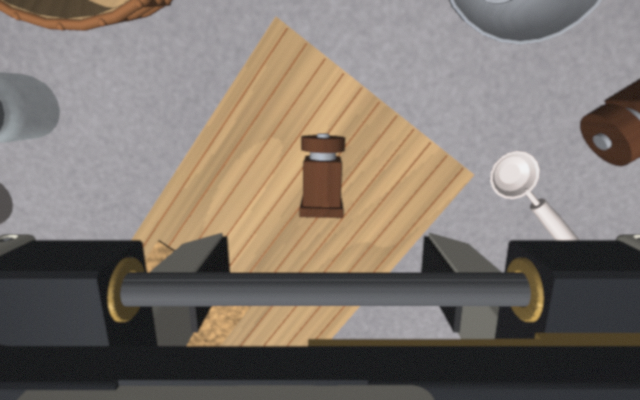

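```bash
python3 - <<'E'
import cv2
im=cv2.imread('pics/w1.png')[120:225,280:365]
cv2.imwrite('pics/w1c.png',cv2.resize(im,None,fx=5.5,fy=5.5,interpolation=cv2.INTER_CUBIC))
E
```

```text
(no output)
```

View pics/w1c.png

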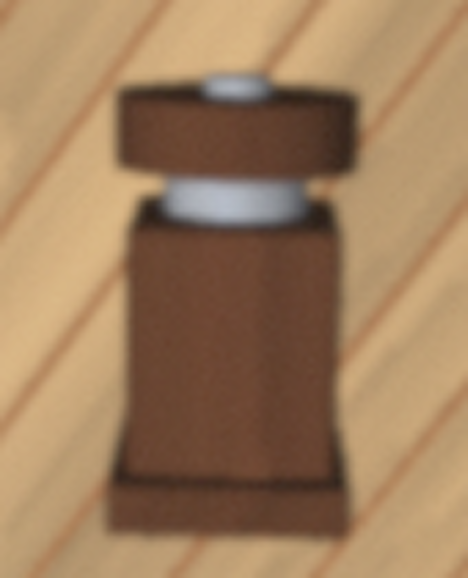

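```bash
python3 - <<'E'
from h import *
s=ctrl.sense()
a=np.array([np.cos(np.radians(-51.9)),np.sin(np.radians(-51.9))]);o=np.array([.511,-.2369])
for mx,z in ((-40,.048),(-30,.048),(-30,.045),(16,.045),(24,.048),(37,.048),(40,.026)):
    print(mx,z,w2p('wrist',[*(o+a*mx/1000),z],s).round(1),w2p('top',[*(o+a*mx/1000),z]).round(1),w2p('scene',[*(o+a*mx/1000),z]).round(1))
E
```

```text
-40 0.048 [321.8 214.6] [381.8 203.6] [284.4 168.9]
-30 0.048 [322.  204.9] [384.6 201.4] [281.2 168.2]
-30 0.045 [322. 204.] [384.4 201.4] [281.3 168.9]
16 0.045 [322.8 157.7] [397.5 191.3] [266.6 166.1]
24 0.048 [322.9 149.7] [400.  189.5] [264.  164.9]
37 0.048 [323.2 135.7] [403.7 186.6] [259.9 164.2]
40 0.026 [323.3 130.4] [403.  186.7] [259.8 168.9]
```

```bash
python3 -m crank '[{"jaw":1,"offset":[0,0,0],"angular":[0,0,0.26]},{"jaw":1,"offset":[0,0,0.01],"angular":[0,-0.8,0]},{"jaw":1,"offset":[0,0,0.01],"angular":[0,-0.85,0]},{"jaw":1,"offset":[0,0,0.01],"angular":[0,-0.85,0]},{"jaw":1,"offset":[0,0,0.01],"angular":[0,-0.85,0]},{"jaw":1,"offset":[0,0,0.01],"angular":[0,-0.82,0]},{"jaw":1,"offset":[0,0,0],"angular":[0,0,0]},{"jaw":1,"offset":[0,0,0],"angular":[0,0,0]},{"jaw":1,"offset":[0,0,0],"angular":[0,0,0]},{"jaw":1,"offset":[0,0,0],"angular":[0,0,0]}]' >/dev/null
python3 log.py
cat > to.py <<'E'
from h import *
import sys
# to.py px py pz : pinch target -> tool-frame shift with current orientation
s=ctrl.sense();R=Ro.from_quat(s['eef_rot']).as_matrix()
t=np.array(list(map(float,sys.argv[1:4])))
print('tool shift',(R.T@(t-(s['ee_pos']-ctrl.pinch_z*R[:,2]))).round(4))
E
python3 to.py .5125 -.2387 .029
```

```text
t 6.03 q [ 0.26  0.64  0.34  1.51 -0.34  1.45 -1.77] tcp [ 0.5052 -0.231   0.1794] pinch [ 0.5101 -0.2372  0.1965] W 0.0917 F [-0.7  0.5  0.1]
xyaw -51.49 yyaw -141.53 z [-0.26    0.3299 -0.9075] y [-0.783  -0.6221 -0.0018] x [ 0.5651 -0.7101 -0.42  ]
tool shift [ 0.0727 -0.0007  0.1509]
```

```bash
python3 -m crank '[{"jaw":1,"offset":[0.009,0,0.0187],"angular":[0,0,0]},{"jaw":1,"offset":[0.009,0,0.0187],"angular":[0,0,0]},{"jaw":1,"offset":[0.009,0,0.0187],"angular":[0,0,0]},{"jaw":1,"offset":[0.009,0,0.0187],"angular":[0,0,0]},{"jaw":1,"offset":[0.009,0,0.0187],"angular":[0,0,0]},{"jaw":1,"offset":[0.009,0,0.0187],"angular":[0,0,0]},{"jaw":1,"offset":[0.009,0,0.0187],"angular":[0,0,0]},{"jaw":1,"offset":[0.004,0,0.008],"angular":[0,0,0]},{"jaw":1,"offset":[0,0,0],"angular":[0,0,0]},{"jaw":1,"offset":[0,0,0],"angular":[0,0,0]}]' >/dev/null
python3 log.py; python3 to.py .5125 -.2387 .029
python3 - <<'E'
from h import *
import cv2
a=imaging.read_camera('wrist')[:,:,::-1]; b=imaging.read_camera('scene')[100:250,200:440,::-1]
cv2.imwrite('pics/w2.png',a); cv2.imwrite('pics/s2.png',cv2.resize(b,None,fx=3,fy=3))
E
```

```text
t 6.87 q [ 0.29  0.84  0.3   1.56 -0.4   1.22 -1.7 ] tcp [ 0.5065 -0.2327  0.025 ] pinch [ 0.5114 -0.239   0.042 ] W 0.0918 F [0.2 0.1 0.1]
xyaw -51.55 yyaw -141.57 z [-0.2616  0.3308 -0.9067] y [-0.7833 -0.6216 -0.0008] x [ 0.5639 -0.7101 -0.4217]
tool shift [ 0.0059 -0.001   0.0116]
```

View pics/w2.png

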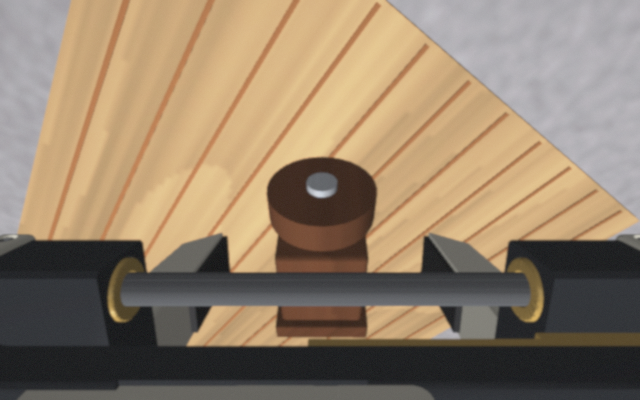

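View pics/s2.png

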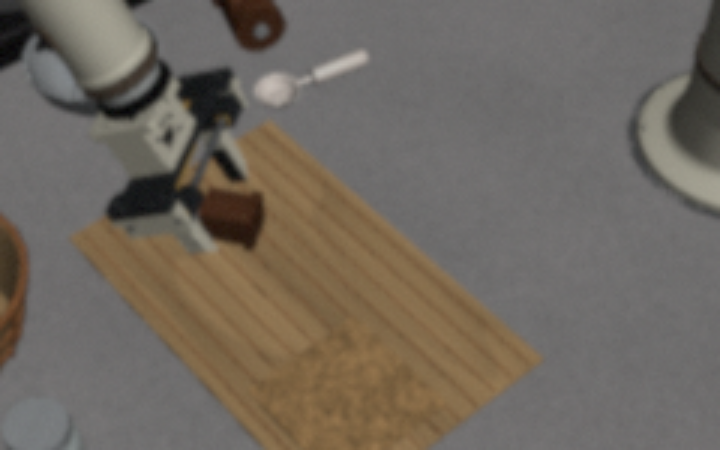

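The mill's head is centred between the fingers at about (321,190). Next I descend and close.

```bash
python3 -m crank '[{"jaw":1,"offset":[0.003,-0.0015,0.006],"angular":[0,0,0]},{"jaw":1,"offset":[0.0029,-0.0005,0.0056],"angular":[0,0,0]},{"jaw":1,"offset":[0,0,0],"angular":[0,0,0]},{"jaw":0.3,"offset":[0,0,0],"angular":[0,0,0]},{"jaw":0.2,"offset":[0,0,0],"angular":[0,0,0]},{"jaw":0.2,"offset":[0,0,0],"angular":[0,0,0]},{"jaw":0.2,"offset":[0,0,0],"angular":[0,0,0]},{"jaw":0.2,"offset":[0,0,0],"angular":[0,0,0]},{"jaw":0.2,"offset":[0,0,0],"angular":[0,0,0]},{"jaw":0.2,"offset":[0,0,0],"angular":[0,0,0]}]' 30 >/dev/null
python3 log.py; python3 to.py .5125 -.2387 .029
```

```text
t 7.8 q [ 0.29  0.86  0.3   1.56 -0.4   1.2  -1.7 ] tcp [ 0.5078 -0.2321  0.0107] pinch [ 0.5127 -0.2383  0.0277] W 0.0498 F [ 0.8 -0.3 -0.4]
xyaw -51.61 yyaw -141.62 z [-0.2625  0.3315 -0.9062] y [-7.839e-01 -6.209e-01 -1.000e-04] x [ 0.5627 -0.7103 -0.4229]
tool shift [-0.0004  0.0004 -0.0012]
```

```bash
python3 -m crank '[{"jaw":0.2,"offset":[0,0,0],"angular":[0,0,0]},{"jaw":0.2,"offset":[0,0,0],"angular":[0,0,0]},{"jaw":0.2,"offset":[0,0,0],"angular":[0,0,0]},{"jaw":0.2,"offset":[0,0,0],"angular":[0,0,0]},{"jaw":0.2,"offset":[0,0,0],"angular":[0,0,0]},{"jaw":0.2,"offset":[0,0,0],"angular":[0,0,0]},{"jaw":0.2,"offset":[-0.002,0,-0.0045],"angular":[0,0,0]},{"jaw":0.2,"offset":[-0.004,0,-0.009],"angular":[0,0,0]},{"jaw":0.2,"offset":[-0.006,0,-0.0136],"angular":[0,0,0]},{"jaw":0.2,"offset":[-0.0085,0,-0.018],"angular":[0,0,0]}]' 30 >/dev/null
python3 log.py
```

```text
t 8.63 q [ 0.28  0.79  0.31  1.55 -0.38  1.27 -1.72] tcp [ 0.5073 -0.2323  0.0607] pinch [ 0.5123 -0.2385  0.0777] W 0.0382 F [ 0.9 -1.2 -1.1]
xyaw -51.65 yyaw -141.62 z [-0.2641  0.3321 -0.9055] y [-0.784  -0.6208  0.001 ] x [ 0.5618 -0.7101 -0.4243]
```

```bash
cat > kin.py <<'E'
import numpy as np, json, itertools
from scipy.spatial.transform import Rotation as Ro
from scipy.optimize import least_squares
def rots(q,sg=(-1,1,-1,1,-1,1,-1)):
    out=[];R=Ro.identity()
    for i,(a,s) in enumerate(zip('zyzyzyz',sg)):
        R=R*Ro.from_euler(a,s*q[i]); out.append(R.as_matrix())
    return out
def load(): return np.array(json.load(open('log.json')))
def A(q):
    r=rots(q); Z=np.array([0,0,1.]);X=np.array([1.,0,0])
    # d0 z, L1 (after j2) z & x, L2 (after j4) z & x, after j6 z & x
    return np.stack([Z,r[0]@X,r[2]@Z,r[2]@X,r[4]@Z,r[4]@X,r[6]@Z,r[5]@X],1)
def fit():
    L=load(); M=np.vstack([A(l[:7]) for l in L]); b=np.concatenate([l[7:10] for l in L])
    p,res,rk,sv=np.linalg.lstsq(M,b,rcond=1e-4)
    E=M@p-b
    D=[(Ro.from_matrix(rots(l[:7])[-1]).inv()*Ro.from_quat(l[10:14])) for l in L]
    R0=Ro.concatenate(D).mean()
    err=[ (R0.inv()*d).magnitude() for d in D]
    return p,E,sv,R0,err
E
python3 - <<'E'
from kin import *
p,E,sv,R0,err=fit(); print(p.round(4)); print(np.abs(E).max(),sv.round(3)); print(R0.as_euler('ZYX',degrees=True)); print(np.degrees(err).round(2))
E
```

```text
[ 0.3254 -0.025   0.476  -0.0165  0.4926 -0.0214  0.3217 -0.0161]
0.03310890149702728 [6.258 6.209 1.133 0.765 0.564 0.221 0.177 0.138]
[ 9.00000000e+01 -1.27222187e-14 -2.54444375e-14]
[0. 0. 0. 0. 0. 0. 0. 0. 0. 0.]
```

```bash
python3 - <<'E'
import kin; from kin import *
L=load()
def B(q): 
    r=rots(q); I=np.eye(3)
    return np.hstack([I[:,2:]]+[R for R in r])
M=np.vstack([B(l[:7]) for l in L]); b=np.concatenate([l[7:10] for l in L])
U,S,V=np.linalg.svd(M,full_matrices=False); print(S.round(3),len(b))
for rc in (1e-2,3e-3,1e-3):
    p=np.linalg.lstsq(M,b,rcond=rc)[0]; print(rc,np.abs(M@p-b).max(),p[0].round(3)); print(p[1:].reshape(7,3).round(3))
# variants with lateral offsets
names={}
def cols(q,which):
    r=rots(q);I=np.eye(3); return np.stack([I[:,2] if w=='d0' else r[int(w[1])-1][:,'xyz'.index(w[0])] for w in which],1)
base=['d0','z3','z5','z7']
import itertools
c=['x1','y1','y2','y3','x3','y4','x4','z4','x5','y5','y6','x6','z2','z6','x2']
best=[]
for k in (1,2,3,4):
  for comb in itertools.combinations(c,k):
    w=base+list(comb); M=np.vstack([cols(l[:7],w) for l in L]); p=np.linalg.lstsq(M,b,rcond=1e-4)[0]; best.append((np.sqrt(np.mean((M@p-b)**2)),w,p.round(4)))
best.sort(key=lambda t:t[0]); 
for t in best[:12]: print(t)
E
```

```text
[8.856 7.869 7.829 2.848 2.787 1.065 0.811 0.533 0.398 0.379 0.217 0.18
 0.087 0.066 0.048 0.    0.    0.    0.    0.    0.    0.   ] 30
0.01 0.015577730505401843 0.112
[[-0.006 -0.02   0.112]
 [-0.041 -0.02   0.177]
 [ 0.099  0.01   0.177]
 [-0.206  0.01   0.211]
 [ 0.101 -0.004  0.211]
 [ 0.046 -0.004  0.098]
 [ 0.004 -0.002  0.098]]
0.003 6.38378239159465e-16 0.173
[[-0.    -0.007  0.173]
 [-0.    -0.007  0.253]
 [-0.    -0.006  0.253]
 [-0.    -0.006  0.235]
 [-0.    -0.     0.235]
 [ 0.    -0.     0.182]
 [ 0.     0.     0.182]]
0.001 6.38378239159465e-16 0.173
[[-0.    -0.007  0.173]
 [-0.    -0.007  0.253]
 [-0.    -0.006  0.253]
 [-0.    -0.006  0.235]
 [-0.    -0.     0.235]
 [ 0.    -0.     0.182]
 [ 0.     0.     0.182]]
(np.float64(1.2354998887450038e-16), ['d0', 'z3', 'z5', 'z7', 'y2', 'y3', 'y6', 'z2'], array([ 3.464e-01,  2.529e-01,  4.707e-01,  3.637e-01, -1.480e-02,
       -1.170e-02, -4.000e-04,  2.529e-01]))
(np.float64(1.3366454323204885e-16), ['d0', 'z3', 'z5', 'z7', 'y1', 'y2', 'y3', 'y6'], array([ 3.464e-01,  5.057e-01,  4.707e-01,  3.637e-01, -7.400e-03,
     
[... 1328 characters left out ...]
 3.464e-01,  2.529e-01,  4.707e-01,  3.637e-01, -1.480e-02,
       -1.170e-02, -4.000e-04,  2.529e-01]))
(np.float64(1.9604473209415144e-16), ['d0', 'z3', 'z5', 'z7', 'y1', 'y3', 'y6', 'z2'], array([ 3.464e-01,  2.529e-01,  4.707e-01,  3.637e-01, -1.480e-02,
       -1.170e-02, -4.000e-04,  2.529e-01]))
(np.float64(1.984329552090505e-16), ['d0', 'z3', 'z5', 'z7', 'y2', 'y3', 'z4', 'y6'], array([ 3.464e-01,  5.057e-01,  2.353e-01,  3.637e-01, -1.480e-02,
       -1.170e-02,  2.353e-01, -4.000e-04]))
(np.float64(2.0621477437872915e-16), ['d0', 'z3', 'z5', 'z7', 'y1', 'y4', 'y5', 'z6'], array([ 3.464e-01,  5.057e-01,  4.707e-01,  1.818e-01, -1.480e-02,
       -1.170e-02, -4.000e-04,  1.818e-01]))
```

```bash
cat >> kin.py <<'E'
W=['d0','z3','z5','z7','y1','y3','y6']
P0=np.array([.3464,.5057,.4707,.3637,-.0148,-.0117,-.0004])
R0=Ro.from_euler('Z',90,degrees=True)
def fk(q):
    r=rots(q); I=np.eye(3)
    M=np.stack([I[:,2]]+[r[int(w[1])-1][:,'xyz'.index(w[0])] for w in W[1:]],1)
    return M@P0, r[-1]@R0.as_matrix()
lo=np.array([-2.88,-.31,-1.54,.2,-1.41,.19,-2.57]);hi=np.array([2.88,2.03,1.56,2.42,4.55,2.02,2.57])
def ik(p,R,q0,mg=.05,w=.02):
    f=lambda q:(lambda t:np.r_[10*(t[0]-p),3*Ro.from_matrix(t[1]@R.T).as_rotvec(),w*(q-q0)])(fk(q))
    s=least_squares(f,np.clip(q0,lo+mg+.001,hi-mg-.001),bounds=(lo+mg,hi-mg)); q=s.x
    # refine without pull
    f2=lambda q:np.r_[10*(fk(q)[0]-p),3*Ro.from_matrix(fk(q)[1]@R.T).as_rotvec(),1e-4*(q-s.x)]
    s=least_squares(f2,q,bounds=(lo+mg,hi-mg)); t=fk(s.x)
    return s.x,np.linalg.norm(t[0]-p),Ro.from_matrix(t[1]@R.T).magnitude()
E
python3 - <<'E'
from kin import *
l=load()[-1]; q0=l[:7]; p,R=fk(q0); print(p-l[7:10], np.abs(R-Ro.from_quat(l[10:14]).as_matrix()).max())
Rn=Ro.from_quat(l[10:14]); 
yaw=-51.65
ax=Rn.as_matrix()[:,1]; ax=ax*[1,1,0]; ax/=np.linalg.norm(ax)
Rup=Ro.from_rotvec(ax*np.pi/2)
print('final z',(Rup*Rn).as_matrix().round(2)[:,2],'x',(Rup*Rn).as_matrix().round(2)[:,0])
rng=np.random.default_rng(0)
pin=.0188
for tilt in (0,):
 for pos in ((.51,-.24),(.55,-.26),(.45,-.22),(.58,-.2),(.5,-.15)):
  for d in range(-120,121,20):
    Rf=(Ro.from_euler('z',d,degrees=True)*Rup*Rn).as_matrix()
    tp=np.array([*pos,.06])+pin*Rf[:,2]
    best=None
    for k in range(6):
        qs=q0 if k==0 else q0+rng.normal(0,.5,7)
        q,e,r=ik(tp,Rf,qs)
        if e<.002 and r<.01 and (best is None or np.abs(q-q0).max()<np.abs(best-q0).max()): best=q
    if best is not None: print(pos,yaw+d,best.round(2),np.abs(best-q0).max().round(2))
E
```

```text
[-6.26501146e-05 -2.15662151e-05 -5.44614298e-05] 3.3306690738754696e-16
final z [ 0.56 -0.71 -0.42] x [ 0.26 -0.33  0.91]
(0.51, -0.24) -171.65 [ 0.22  1.25 -0.03  1.02  0.36  1.97  1.84] 3.57
(0.51, -0.24) -71.65 [-1.19  1.64  1.19  2.24 -1.24  0.24 -2.25] 1.48
(0.51, -0.24) 28.35 [ 1.95  1.53 -1.22  2.1   0.55  0.32 -0.29] 1.67
(0.51, -0.24) 48.35 [ 1.8   1.47 -1.19  1.85  0.24  0.74  0.11] 1.83
(0.51, -0.24) 68.35 [ 1.65  1.57 -1.3   1.59  0.37  1.17  0.13] 1.85
(0.55, -0.26) -151.65 [ 0.13  1.23 -0.06  1.05  0.6   1.88  2.  ] 3.73
(0.55, -0.26) -71.65 [-1.1   1.64  1.22  2.16 -1.21  0.24 -2.25] 1.39
(0.55, -0.26) 28.35 [ 1.86  1.51 -1.22  2.01  0.47  0.32 -0.24] 1.58
(0.55, -0.26) 48.35 [ 1.66  1.36 -1.07  1.75 -0.03  0.75  0.3 ] 2.03
(0.55, -0.26) 68.35 [ 1.39  1.26 -0.84  1.48 -0.21  1.17  0.55] 2.28
(0.45, -0.22) -171.65 [ 0.31  1.16 -0.2   1.25  0.44  1.88  1.69] 3.42
(0.45, -0.22) -151.65 [ 0.22  1.1  -0.25  1.41  0.65  1.78  1.77] 3.49
(0.45, -0.22) -71.65 [-1.32  1.64  1.14  2.36 -1.33  0.24 -2.22] 1.6
(0.45, -0.22) 28.35 [ 2.09  1.54 -1.2   2.2   0.62  0.36 -0.29] 1.81
(
[... 200 characters left out ...]
] 3.68
(0.58, -0.2) -71.65 [-1.2   1.71  1.29  2.07 -0.99  0.42 -2.52] 1.49
(0.58, -0.2) 8.350000000000001 [ 1.87  1.95 -1.39  2.29  2.42  0.62 -2.07] 2.8
(0.58, -0.2) 28.35 [ 1.62  1.26 -0.99  2.08 -1.08  0.24  1.13] 2.86
(0.58, -0.2) 48.35 [ 1.62  1.42 -1.14  1.82  0.09  0.62  0.17] 1.89
(0.58, -0.2) 68.35 [ 1.45  1.42 -1.11  1.55  0.08  1.04  0.29] 2.02
(0.5, -0.15) -131.65 [-0.08  1.07 -0.12  1.46  0.69  1.67  1.89] 3.61
(0.5, -0.15) -71.65 [-1.44  1.78  1.28  2.21 -1.08  0.53 -2.52] 1.72
(0.5, -0.15) 28.35 [ 1.73  1.24 -0.96  2.27 -1.36  0.24  1.5 ] 3.23
(0.5, -0.15) 48.35 [ 1.79  1.45 -1.17  2.04  0.26  0.54  0.08] 1.8
(0.5, -0.15) 68.35 [ 1.55  1.33 -1.04  1.79  0.    0.92  0.4 ] 2.12
```

```bash
cat > srch.py <<'E'
from kin import *
l=load()[-1]; q0=l[:7]
rng=np.random.default_rng(1)
a=np.radians(-51.65); av=np.array([np.cos(a),np.sin(a),0]); Z=np.array([0,0,1.])
def Rg(th,flip):
    z=-np.cos(th)*Z-np.sin(th)*av
    x=np.cos(th)*av-np.sin(th)*Z
    if flip: x=-x
    return np.stack([x,np.cross(z,x),z],1)
up=Ro.from_rotvec(np.cross(av,Z)*np.pi/2)
def follow(q,p0,R0_,p1,R1,n=40,mg=.03):
    # damped IK continuation
    rv=Ro.from_matrix(R1@R0_.T).as_rotvec()
    for k in range(1,n+1):
        p=p0+(p1-p0)*k/n; R=Ro.from_rotvec(rv*k/n).as_matrix()@R0_
        qq,e,r=ik(p,R,q,mg=mg,w=.05)
        if e>.003 or r>.02: return None,k/n
        q=qq
    return q,1
if __name__=='__main__':
  for flip in (0,1):
   for th in (25,35,45,55):
    R=Rg(np.radians(th),flip); pg=np.array([.5125,-.2385,.029])+.0188*R[:,2]
    q1,e,r=ik(pg,R,q0 if not flip else q0+[0,0,0,0,0,0,np.pi*.9])
    if e>.003 or r>.02: print(flip,th,'no grasp');continue
    print(flip,th,'grasp',q1.round(2))
    for pos in ((.51,-.24),(.56,-.2)):
     for d in range(-180,180,20):
      Rf=(Ro.from_euler('z',d,degrees=True)*up).as_matrix()@R
      tp=np.array([*pos,.06])+.0188*Rf[:,2]; best=None
      for k in range(3):
        q,e,r=ik(tp,Rf,q1 if k==0 else q1+rng.normal(0,.4,7))
        if e<.002 and r<.01 and (best is None or np.abs(q-q1).max()<np.abs(best-q1).max()): best=q
      if best is not None and np.abs(best-q1).max()<1.6: print('  ',pos,round(-51.65+d),best.round(2),np.abs(best-q1).max().round(2))
E
timeout 500 python3 srch.py
```

```text
0 25 grasp [ 0.29  0.86  0.3   1.56 -0.4   1.2  -1.7 ]
   (0.51, -0.24) -72 [-1.2   1.64  1.19  2.24 -1.24  0.24 -2.25] 1.49
   (0.56, -0.2) -72 [-1.23  1.69  1.27  2.12 -0.99  0.39 -2.52] 1.52
0 35 grasp [ 0.35  0.97  0.27  1.41 -0.41  1.41 -1.7 ]
   (0.51, -0.24) -92 [-1.07  1.71  1.43  2.03 -1.03  0.8  -2.52] 1.42
   (0.51, -0.24) -72 [-1.08  1.42  1.2   2.25 -1.36  0.24 -1.94] 1.43
   (0.56, -0.2) -72 [-1.09  1.37  1.18  2.13 -0.78  0.27 -2.52] 1.44
   (0.56, -0.2) 48 [ 1.63  1.33 -1.19  1.89  0.34  0.59 -0.13] 1.57
0 45 grasp [ 0.4   1.08  0.25  1.25 -0.42  1.62 -1.71]
   (0.51, -0.24) -92 [-0.96  1.38  1.3   2.05 -0.87  0.64 -2.52] 1.36
   (0.51, -0.24) -72 [-0.95  1.18  1.17  2.25 -1.32  0.24 -1.77] 1.38
   (0.51, -0.24) 48 [ 1.66  1.17 -1.15  1.92  0.38  0.64 -0.19] 1.52
   (0.51, -0.24) 68 [ 1.61  1.41 -1.35  1.72  0.64  1.08 -0.15] 1.6
   (0.56, -0.2) -92 [-1.    1.54  1.42  1.92 -0.97  0.86 -2.52] 1.4
   (0.56, -0.2) -72 [-0.95  1.11  1.09  2.13 -0.59  0.25 -2.52] 1.37
   (0.56, -0.2) 48 [ 1.52  1.15 -1.12  1.91  0.35  0.55 -0.25] 1.46
0 55 grasp [ 0.45  1.2   0.22  1.09 -
[... 2453 characters left out ...]
.29] 1.24
   (0.51, -0.24) -92 [-0.82  1.12  1.19  2.05 -0.75  0.58  0.65] 1.3
   (0.51, -0.24) -72 [-0.88  1.15  1.26  2.21 -1.36  0.48  1.52] 1.35
   (0.51, -0.24) 28 [ 1.52  0.86 -0.99  2.11  0.37  0.29  2.52] 1.52
   (0.51, -0.24) 48 [ 1.64  1.21 -1.29  1.94  0.79  0.76  2.52] 1.45
   (0.56, -0.2) -132 [-0.7   1.52  1.48  1.59 -0.91  1.4   0.08] 1.32
   (0.56, -0.2) -112 [-0.77  1.22  1.2   1.76 -0.61  0.96  0.15] 1.24
   (0.56, -0.2) -92 [-0.81  1.06  1.09  1.93 -0.49  0.62  0.35] 1.29
   (0.56, -0.2) -72 [-0.97  1.37  1.4   2.1  -1.36  0.72  1.36] 1.44
   (0.56, -0.2) 28 [ 1.41  0.92 -1.05  2.08  0.76  0.29  2.06] 1.52
   (0.56, -0.2) 48 [ 1.47  1.11 -1.19  1.92  0.67  0.64  2.52] 1.35
```

```bash
cat > sim.py <<'E'
from kin import *
def jac(q):
    J=np.zeros((6,7));p,R=fk(q);h=1e-6
    for i in range(7):
        d=q.copy();d[i]+=h;p2,R2=fk(d);J[:3,i]=(p2-p)/h;J[3:,i]=Ro.from_matrix(R2@R.T).as_rotvec()/h
    return J
def sim(q,p1,R1,n=60,lam=1e-3,kn=0.,home=None,it=2):
    p0,Ra=fk(q); rv=Ro.from_matrix(R1@Ra.T).as_rotvec(); tr=[]
    for k in range(1,n+1):
        pt=p0+(p1-p0)*k/n; Rt=Ro.from_rotvec(rv*k/n).as_matrix()@Ra
        for _ in range(it):
            p,R=fk(q);J=jac(q);e=np.r_[pt-p,Ro.from_matrix(Rt@R.T).as_rotvec()]
            JJ=J.T@np.linalg.inv(J@J.T+lam**2*np.eye(6)); dq=JJ@e
            if home is not None: dq+=kn*(np.eye(7)-JJ@J)@(home-q)
            q=np.clip(q+dq,lo,hi)
        tr.append(q)
    return q,np.linalg.norm(e[:3]),np.linalg.norm(e[3:]),np.array(tr)
E
python3 - <<'E'
from sim import *
L=load()
mid=(lo+hi)/2
for i in range(len(L)-1):
    p,R=fk(L[i+1][:7])
    print(i,'real',(L[i+1][:7]-L[i][:7]).round(3))
    for kn,home in ((0,None),(.01,L[0][:7]),(.05,np.array([0,.1,0,2,0,1,0.]))):
        q,e,r,_=sim(L[i][:7].copy(),p,R,n=20,kn=kn,home=home); print('   ',kn,(q-L[i][:7]).round(3),round(e,4))
E
```

```text
0 real [ 0.402 -0.011  0.302  0.006 -0.045 -0.003  0.616]
    0 [ 0.403 -0.011  0.301  0.006 -0.045 -0.003  0.616] 0.0003
    0.01 [ 0.403 -0.011  0.302  0.006 -0.045 -0.003  0.616] 0.0003
    0.05 [ 0.416 -0.011  0.288  0.006 -0.043 -0.003  0.614] 0.0003
1 real [-0.078 -0.003  0.073  0.004 -0.013 -0.    -1.044]
    0 [-0.079 -0.003  0.075  0.004 -0.013 -0.    -1.044] 0.0
    0.01 [-0.075 -0.003  0.07   0.004 -0.012 -0.    -1.045] 0.0
    0.05 [-0.054 -0.003  0.047  0.003 -0.009 -0.    -1.048] 0.0
2 real [-0.052  0.012  0.104 -0.012 -0.017  0.002 -0.987]
    0 [-0.049  0.012  0.101 -0.012 -0.016  0.002 -0.987] 0.0
    0.01 [-0.046  0.012  0.097 -0.012 -0.016  0.002 -0.988] 0.0
    0.05 [-0.026  0.012  0.076 -0.013 -0.012  0.002 -0.991] 0.0
3 real [-0.08   0.     0.088  0.002 -0.014 -0.    -1.033]
    0 [-0.081  0.     0.088  0.002 -0.014 -0.    -1.033] 0.0
    0.01 [-0.078  0.     0.085  0.002 -0.013 -0.    -1.034] 0.0
    0.05 [-0.057  0.     0.062  0.002 -0.01  -0.    -1.037] 0.0
4 real [ 0.223  0.198  0.171 -0.226 -0.11   0.054  0.114]
    0 [ 0.239  0.196  0.15  -0.226 -0.102  0.
[... 440 characters left out ...]
59 -0.23   0.067]
    0 [ 0.03   0.197 -0.042  0.047 -0.059 -0.23   0.067] 0.0
    0.01 [-0.011  0.208  0.02   0.049 -0.103 -0.218  0.101] 0.0
    0.05 [-0.053  0.221  0.084  0.05  -0.149 -0.203  0.137] 0.0
7 real [ 0.002  0.022 -0.005 -0.004 -0.006 -0.017  0.003]
    0 [ 0.002  0.022 -0.005 -0.004 -0.006 -0.017  0.003] 0.0
    0.01 [-0.042  0.034  0.063 -0.002 -0.056 -0.003  0.041] 0.0
    0.05 [-0.082  0.047  0.125 -0.    -0.102  0.013  0.076] 0.0
8 real [-0.01  -0.069  0.016 -0.004  0.02   0.072 -0.021]
    0 [-0.01  -0.069  0.016 -0.004  0.02   0.072 -0.021] 0.0
    0.01 [-0.055 -0.057  0.085 -0.003 -0.025  0.085  0.015] 0.0
    0.05 [-0.096 -0.044  0.149 -0.001 -0.067  0.099  0.049] 0.0
```

```bash
cat > s2.py <<'E'
from sim import *
from multiprocessing import Pool
Z=np.array([0,0,1.])
def Rg(th,flip,yaw):
    av=np.array([np.cos(yaw),np.sin(yaw),0])
    z=-np.cos(th)*Z-np.sin(th)*av; x=np.cos(th)*av-np.sin(th)*Z
    if flip: x=-x
    return np.stack([x,np.cross(z,x),z],1)
def Rs(th,flip,yaw): # standing tool, horizontal dir yaw
    av=np.array([np.cos(yaw),np.sin(yaw),0])
    return Ro.from_rotvec(np.cross(av,Z)*np.pi/2).as_matrix()@Rg(th,flip,yaw)
def run(q,wps,n=30):
    m=9
    for pos,R in wps:
        q,e,r,tr=sim(q,np.array(pos)+.0188*R[:,2],R,n=n)
        m=min(m,np.minimum(tr-lo,hi-tr).min())
        if e>.004 or r>.03: return None,m
    return q,m
def job(a):
    kind,th,flip,yl,yf,pos=a
    q0=load()[-1][:7]; d=np.radians
    wps=[]
    if kind=='direct':
        R=Rg(d(25),0,d(-51.65)); wps=[((.51,-.24,.18),R)]
        th,flip=25,0; yl=-51.65
    else:
        R0_=Rg(d(25),0,d(yl)); wps=[((.51,-.24,.18),Rg(d(25),0,d(-51.65))),((*pos,.15),R0_),((*pos,.029),R0_),((*pos,.15),R0_)]
        Rm=Rg(0,0,d(yl)); Rm2=Rg(0,flip,d(yl))
        if flip:
            wps+=[((*pos,.18),Rg(d(1),0,d(yl)))]
            wps+=[((*pos,.18),Rg(0,0,d(yl+s))) for s in (60,120)] if kind=='re+' else [((*pos,.18),Rg(0,0,d(yl-s))) for s in (60,120)]
            wps+=[((*pos,.18),Rm2)]
        wps+=[((*pos,.15),Rg(d(th),flip,d(yl))),((*pos,.029),Rg(d(th),flip,d(yl))),((*pos,.15),Rg(d(th),flip,d(yl)))]
    n=3
    dy=(yf-yl+180)%360-180
    wps+=[((*pos,.15),Rg(d(th),flip,d(yl+dy/2))),((*pos,.15),Rg(d(th),flip,d(yl+dy)))]
    Ra=Rg(d(th),flip,d(yl+dy)); Rb=Rs(d(th),flip,d(yl+dy))
    rv=Ro.from_matrix(Rb@Ra.T).as_rotvec()
    wps+=[((*pos,.14),Ro.from_rotvec(rv/2).as_matrix()@Ra),((*pos,.12),Rb),((*pos,.052),Rb)]
    q,m=run(q0,wps,n=12)
    return a,q,m
if __name__=='__main__':
    jobs=[('direct',25,0,-51.65,yf,pos) for yf in range(-170,180,20) for pos in ((.51,-.24),(.56,-.2))]
    for kind,flips in (('re+',(0,1)),('re-',(1,))):
      for fl in flips:
       for th in (40,50,60):
        for yl in (-90,-51.65,-20):
         for yf in range(-170,70,20):
            jobs.append((kind,th,fl,yl,yf,(.52,-.22)))
    import os; print(len(jobs),os.cpu_count())
    with Pool() as P: out=P.map(job,jobs,chunksize=4)
    ok=sorted([o for o in out if o[1] is not None],key=lambda o:-o[2])
    print(len(ok))
    for a,q,m in ok[:25]: print(a,q.round(2),round(m,2))
E
time OMP_NUM_THREADS=1 timeout 540 python3 s2.py
```

```text
360 4
63
('direct', 25, 0, -51.65, 70, (0.56, -0.2)) [ 1.13  1.11 -0.5   1.57 -0.6   1.17  0.84] 0.58
('direct', 25, 0, -51.65, 70, (0.51, -0.24)) [ 1.18  1.08 -0.42  1.58 -0.6   1.25  0.9 ] 0.54
('direct', 25, 0, -51.65, 50, (0.56, -0.2)) [ 1.31  1.07 -0.61  1.84 -0.82  0.83  0.93] 0.51
('direct', 25, 0, -51.65, 90, (0.56, -0.2)) [ 0.97  1.19 -0.45  1.3  -0.42  1.48  0.83] 0.49
('direct', 25, 0, -51.65, 50, (0.51, -0.24)) [ 1.34  1.03 -0.49  1.83 -0.83  0.95  0.99] 0.49
('direct', 25, 0, -51.65, 90, (0.51, -0.24)) [ 1.02  1.17 -0.39  1.33 -0.42  1.53  0.91] 0.42
('re+', 40, 1, -51.65, -130, (0.52, -0.22)) [-0.24  0.96  0.34  1.57  0.4   1.25 -0.91] 0.41
('re+', 40, 1, -51.65, -110, (0.52, -0.22)) [-0.35  0.88  0.35  1.79  0.62  1.01 -0.89] 0.41
('re+', 40, 1, -51.65, -90, (0.52, -0.22)) [-0.45  0.81  0.39  2.02  0.93  0.76 -0.98] 0.39
('re+', 40, 0, -20, 50, (0.52, -0.22)) [ 1.25  0.87 -0.53  1.92 -0.74  0.73  0.79] 0.32
('re+', 40, 0, -90, 50, (0.52, -0.22)) [ 1.27  0.88 -0.56  1.92 -0.7   0.71  0.76] 0.32
('re+', 40, 0, -51.65, 50, (0.52, -0.22)) [ 1.26  0.87 -0.55  1.92 -0.72  0.
[... 550 characters left out ...]
] 0.24
('re+', 50, 1, -51.65, -110, (0.52, -0.22)) [-0.28  0.78  0.34  1.84  0.54  0.89 -0.77] 0.24
('re+', 50, 1, -51.65, -90, (0.52, -0.22)) [-0.36  0.71  0.37  2.03  0.81  0.65 -0.77] 0.24
('direct', 25, 0, -51.65, 30, (0.51, -0.24)) [ 1.54  1.05 -0.66  2.08 -1.2   0.62  1.25] 0.21
('direct', 25, 0, -51.65, 110, (0.56, -0.2)) [ 0.81  1.28 -0.42  1.05 -0.27  1.77  0.9 ] 0.21
('re+', 50, 1, -51.65, -70, (0.52, -0.22)) [-0.45  0.68  0.49  2.21  1.3   0.39 -0.97] 0.2
('direct', 25, 0, -51.65, 110, (0.51, -0.24)) [ 0.86  1.25 -0.36  1.1  -0.26  1.79  0.99] 0.18
('re+', 40, 1, -51.65, -70, (0.52, -0.22)) [-0.52  0.77  0.45  2.23  1.5   0.55 -1.3 ] 0.17
real	1m38.937s
user	6m24.632s
sys	0m0.225s
```

Fitting the log gives exact arm kinematics, and the controller turns out to use minimum-norm IK. In simulation, the good standing motion is: lift, yaw about +122° in the world frame, then pitch +90° about tool y.

```bash
python3 -m crank '[{"jaw":0.2,"offset":[-0.0106,0,-0.0226],"angular":[0,0,0]},{"jaw":0.2,"offset":[-0.0106,0,-0.0226],"angular":[0,0,0]},{"jaw":0.2,"offset":[-0.0106,0,-0.0226],"angular":[0,0,0]},{"jaw":0.2,"offset":[-0.0106,0,-0.0226],"angular":[-0.2,0,-0.45]},{"jaw":0.2,"offset":[0,0,0],"angular":[-0.424,0,-0.905]},{"jaw":0.2,"offset":[0,0,0],"angular":[-0.424,0,-0.905]},{"jaw":0.2,"offset":[0,0,0],"angular":[-0.424,0,-0.905]},{"jaw":0.2,"offset":[0,0,0],"angular":[-0.424,0,-0.905]},{"jaw":0.2,"offset":[0,0,0],"angular":[-0.424,0,-0.905]},{"jaw":0.2,"offset":[0,0,0],"angular":[-0.424,0,-0.905]}]' >/dev/null
python3 log.py
python3 -m crank '[{"jaw":0.2,"offset":[0,0,0],"angular":[-0.424,0,-0.905]},{"jaw":0.2,"offset":[0,0,0],"angular":[-0.424,0,-0.905]},{"jaw":0.2,"offset":[0,0,0],"angular":[-0.424,0,-0.905]},{"jaw":0.2,"offset":[0,0,0],"angular":[-0.424,0,-0.905]},{"jaw":0.2,"offset":[0,0,0],"angular":[-0.424,0,-0.905]},{"jaw":0.2,"offset":[0,0,0],"angular":[-0.424,0,-0.905]},{"jaw":0.2,"offset":[0,0,0],"angular":[-0.424,0,-0.905]},{"jaw":0.2,"offset":[0,0,0],"angular":[-0.424,0,-0.905]},{"jaw":0.2,"offset":[0,0,0],"angular":[-0.424,0,-0.905]},{"jaw":0.2,"offset":[0,0,0],"angular":[-0.424,0,-0.905]}]' >/dev/null
python3 log.py; python3 to.py .50 -.18 .17
```

```text
t 9.47 q [ 0.19  0.68  0.24  1.48 -0.07  1.43 -1.35] tcp [ 0.5083 -0.2326  0.1616] pinch [ 0.5161 -0.2343  0.1787] W 0.0375 F [-0.2  1.5 -1.3]
xyaw -12.43 yyaw -102.42 z [-0.4115  0.0901 -0.9069] y [-2.150e-01 -9.766e-01  5.000e-04] x [ 0.8857 -0.1952 -0.4213]
t 10.3 q [ 0.08  0.53  0.1   1.72  0.35  1.16 -0.76] tcp [ 0.5084 -0.2322  0.1616] pinch [ 0.5138 -0.2263  0.1786] W 0.0376 F [ 0.1 -0.2 -1. ]
xyaw 47.47 yyaw -42.44 z [-0.2832 -0.314  -0.9062] y [ 0.7379 -0.6749  0.0032] x [ 0.6126  0.6678 -0.4229]
tool shift [ 0.0261 -0.0414 -0.0028]
```

```bash
python3 -m crank '[{"jaw":0.2,"offset":[0.0065,-0.0104,0],"angular":[-0.395,0,-0.85]},{"jaw":0.2,"offset":[0.0065,-0.0104,0],"angular":[-0.395,0,-0.85]},{"jaw":0.2,"offset":[0.0065,-0.0104,0],"angular":[-0.395,0,-0.85]},{"jaw":0.2,"offset":[0.0065,-0.0104,0],"angular":[-0.395,0,-0.85]},{"jaw":0.2,"offset":[0,0,0],"angular":[0,0.6,0]},{"jaw":0.2,"offset":[0,0,0],"angular":[0,1,0]},{"jaw":0.2,"offset":[0,0,0],"angular":[0,1,0]},{"jaw":0.2,"offset":[0,0,0],"angular":[0,1,0]},{"jaw":0.2,"offset":[0,0,0],"angular":[0,1,0]},{"jaw":0.2,"offset":[0,0,0],"angular":[0,1,0]}]' >/dev/null
python3 log.py
python3 -m crank '[{"jaw":0.2,"offset":[0,0,0],"angular":[0,1,0]},{"jaw":0.2,"offset":[0,0,0],"angular":[0,1,0]},{"jaw":0.2,"offset":[0,0,0],"angular":[0,1,0]},{"jaw":0.2,"offset":[0,0,0],"angular":[0,1,0]},{"jaw":0.2,"offset":[0,0,0],"angular":[0,1,0]},{"jaw":0.2,"offset":[0,0,0],"angular":[0,1,0]},{"jaw":0.2,"offset":[0,0,0],"angular":[0,1,0]},{"jaw":0.2,"offset":[0,0,0],"angular":[0,1,0]},{"jaw":0.2,"offset":[0,0,0],"angular":[0,1,0]},{"jaw":0.2,"offset":[0,0,0],"angular":[0,0.4,0]}]' >/dev/null
python3 log.py
python3 - <<'E'
from h import *
import cv2
for n in ('wrist','scene','top'):
    cv2.imwrite(f'pics/{n}3.png',imaging.read_camera(n)[:,:,::-1])
a=cv2.imread('pics/scene3.png')[60:260,180:400]; b=cv2.imread('pics/top3.png')[120:320,300:520]
cv2.imwrite('pics/st3.png',np.hstack([cv2.resize(a,None,fx=1.8,fy=1.8),cv2.resize(b,None,fx=1.8,fy=1.8)]))
E
python3 to.py .50 -.18 .060
```

```text
t 11.13 q [ 0.54  0.35 -0.13  1.94 -0.14  0.86  0.15] tcp [ 0.4879 -0.1905  0.1517] pinch [ 0.4868 -0.1931  0.1703] W 0.0383 F [-1.6 -0.6 -2.4]
xyaw 69.82 yyaw -20.23 z [ 0.0577  0.1406 -0.9884] y [ 0.9383 -0.3458  0.0056] x [0.341  0.9277 0.1519]
t 11.97 q [ 1.13  0.84 -0.32  1.74 -0.73  1.34  0.94] tcp [ 0.4851 -0.1929  0.1473] pinch [ 0.4792 -0.2089  0.1552] W 0.0376 F [-0.8 -0.7 -1.8]
xyaw 69.32 yyaw -20.48 z [ 0.3166  0.8497 -0.4216] y [ 0.9368 -0.3499 -0.0017] x [0.1489 0.3944 0.9068]
tool shift [-0.0736  0.009   0.07  ]
```

View pics/st3.png

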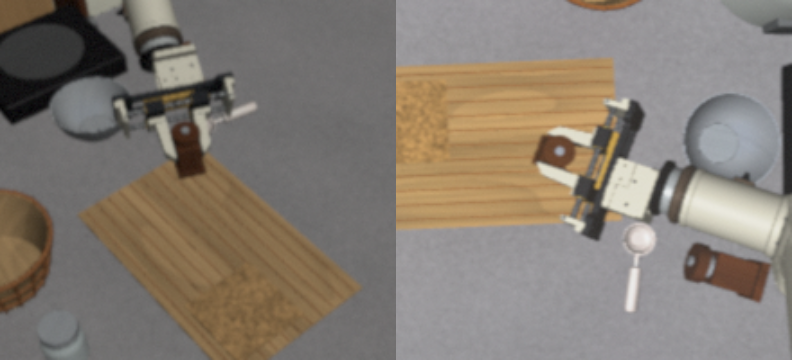

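View pics/wrist3.png

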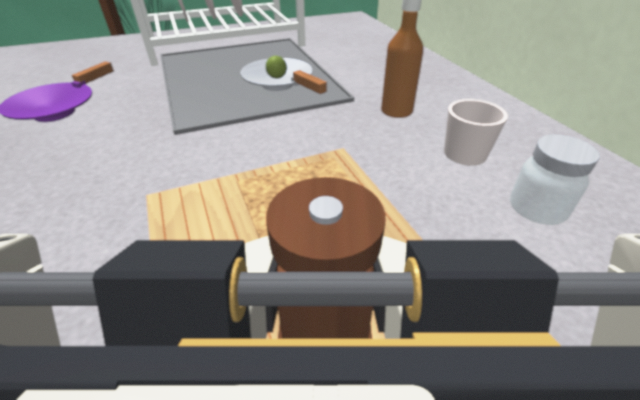

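```bash
python3 -m crank '[{"jaw":0.2,"offset":[-0.005,0.0006,0.005],"angular":[0,0,0]},{"jaw":0.2,"offset":[-0.0098,0.0012,0.0094],"angular":[0,0,0]},{"jaw":0.2,"offset":[-0.0098,0.0012,0.0094],"angular":[0,0,0]},{"jaw":0.2,"offset":[-0.0098,0.0012,0.0094],"angular":[0,0,0]},{"jaw":0.2,"offset":[-0.0098,0.0012,0.0094],"angular":[0,0,0]},{"jaw":0.2,"offset":[-0.0098,0.0012,0.0094],"angular":[0,0,0]},{"jaw":0.2,"offset":[-0.0098,0.0012,0.0094],"angular":[0,0,0]},{"jaw":0.2,"offset":[-0.0098,0.0012,0.0094],"angular":[0,0,0]},{"jaw":0.2,"offset":[0,0,0],"angular":[0,0,0]},{"jaw":0.2,"offset":[0,0,0],"angular":[0,0,0]}]' >/dev/null
python3 log.py
python3 - <<'E'
from h import *
import cv2
for n in ('scene','top'):
    cv2.imwrite(f'pics/{n}4.png',imaging.read_camera(n)[:,:,::-1])
a=cv2.imread('pics/scene4.png')[120:220,200:310]; b=cv2.imread('pics/top4.png')[150:250,340:450]
cv2.imwrite('pics/st4.png',np.hstack([cv2.resize(a,None,fx=3.6,fy=3.6),cv2.resize(b,None,fx=3.6,fy=3.6)]))
E
python3 to.py .50 -.18 .049
```

```text
t 12.95 q [ 1.08  1.   -0.33  1.73 -0.74  1.2   1.02] tcp [ 0.5066 -0.161   0.0515] pinch [ 0.5007 -0.177   0.0594] W 0.0379 F [ 0.5  0.2 -1.2]
xyaw 69.66 yyaw -20.19 z [ 0.3124  0.8509 -0.4224] y [ 0.9385 -0.3452 -0.0012] x [0.1468 0.3961 0.9064]
tool shift [-0.0113 -0.0004  0.003 ]
```

View pics/st4.png

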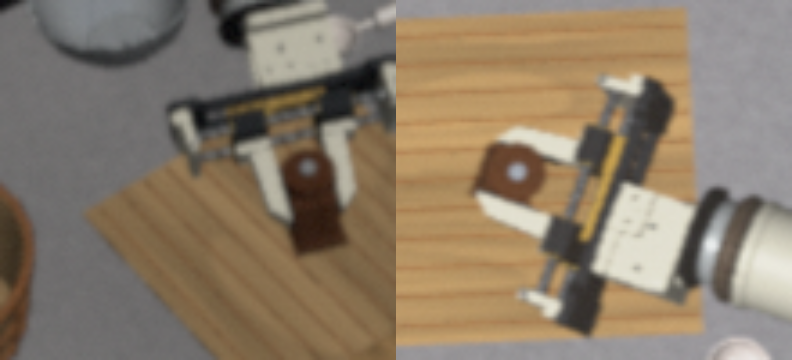

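```bash
python3 -m crank '[{"jaw":0.2,"offset":[-0.0018,0,0.00085],"angular":[0,0,0]},{"jaw":0.2,"offset":[-0.0018,0,0.00085],"angular":[0,0,0]},{"jaw":0.2,"offset":[-0.0018,0,0.00085],"angular":[0,0,0]},{"jaw":0.2,"offset":[-0.0018,0,0.00085],"angular":[0,0,0]},{"jaw":0.2,"offset":[-0.0009,0,0.0004],"angular":[0,0,0]},{"jaw":0.2,"offset":[-0.0009,0,0.0004],"angular":[0,0,0]},{"jaw":0.2,"offset":[0,0,0],"angular":[0,0,0]},{"jaw":0.2,"offset":[0,0,0],"angular":[0,0,0]},{"jaw":0.2,"offset":[0,0,0],"angular":[0,0,0]},{"jaw":0.2,"offset":[0,0,0],"angular":[0,0,0]}]' >/dev/null
python3 log.py
```

```text
t 13.88 q [ 1.08  1.02 -0.33  1.73 -0.74  1.19  1.03] tcp [ 0.5068 -0.1619  0.0424] pinch [ 0.5009 -0.1779  0.0504] W 0.0378 F [ 0.2  0.2 -1. ]
xyaw 69.85 yyaw -20.22 z [ 0.3133  0.8498 -0.4239] y [ 9.384e-01 -3.457e-01  6.000e-04] x [0.146  0.3979 0.9057]
```

```bash
python3 -m crank '[{"jaw":0.2,"offset":[-0.0009,0,0.0004],"angular":[0,0,0]},{"jaw":0.2,"offset":[0,0,0],"angular":[0,0,0]},{"jaw":0.2,"offset":[-0.0009,0,0.0004],"angular":[0,0,0]},{"jaw":0.2,"offset":[0,0,0],"angular":[0,0,0]},{"jaw":0.2,"offset":[-0.0005,0,0.0002],"angular":[0,0,0]},{"jaw":0.2,"offset":[0,0,0],"angular":[0,0,0]},{"jaw":0.2,"offset":[-0.0005,0,0.0002],"angular":[0,0,0]},{"jaw":0.2,"offset":[0,0,0],"angular":[0,0,0]},{"jaw":0.2,"offset":[0,0,0],"angular":[0,0,0]},{"jaw":0.2,"offset":[0,0,0],"angular":[0,0,0]}]' >/dev/null
python3 log.py
```

```text
t 14.72 q [ 1.08  1.02 -0.33  1.73 -0.74  1.19  1.03] tcp [ 0.5068 -0.162   0.0397] pinch [ 0.5009 -0.178   0.0476] W 0.0377 F [-2.2 -0.2  1.6]
xyaw 69.87 yyaw -20.22 z [ 0.3133  0.85   -0.4235] y [ 9.384e-01 -3.456e-01  7.000e-04] x [0.1458 0.3976 0.9059]
```

```bash
python3 -m crank '[{"jaw":0.2,"offset":[-0.0006,0,0.0003],"angular":[0,0,0]},{"jaw":0.2,"offset":[0,0,0],"angular":[0,0,0]},{"jaw":0.2,"offset":[0,0,0],"angular":[0,0,0]},{"jaw":0.2,"offset":[0,0,0],"angular":[0,0,0]},{"jaw":0.45,"offset":[0,0,0],"angular":[0,0,0]},{"jaw":0.5,"offset":[0,0,0],"angular":[0,0,0]},{"jaw":0.55,"offset":[0,0,0],"angular":[0,0,0]},{"jaw":0.6,"offset":[0,0,0],"angular":[0,0,0]},{"jaw":0.6,"offset":[0,0,0],"angular":[0,0,0]},{"jaw":0.6,"offset":[0,0,0],"angular":[0,0,0]}]' 5 >/dev/null
python3 log.py
python3 - <<'E'
from h import *
import cv2
for n in ('scene','top','wrist'):
    cv2.imwrite(f'pics/{n}5.png',imaging.read_camera(n)[:,:,::-1])
a=cv2.imread('pics/scene5.png')[120:220,200:310]; b=cv2.imread('pics/top5.png')[150:250,340:450]
cv2.imwrite('pics/st5.png',np.hstack([cv2.resize(a,None,fx=3.6,fy=3.6),cv2.resize(b,None,fx=3.6,fy=3.6)]))
E
```

```text
t 15.55 q [ 1.08  1.02 -0.33  1.73 -0.74  1.19  1.03] tcp [ 0.5068 -0.162   0.0385] pinch [ 0.5009 -0.1779  0.0465] W 0.055 F [0.5 0.1 0.4]
xyaw 69.83 yyaw -20.22 z [ 0.3133  0.8498 -0.4239] y [ 9.383e-01 -3.457e-01  4.000e-04] x [0.1462 0.398  0.9057]
```

View pics/st5.png

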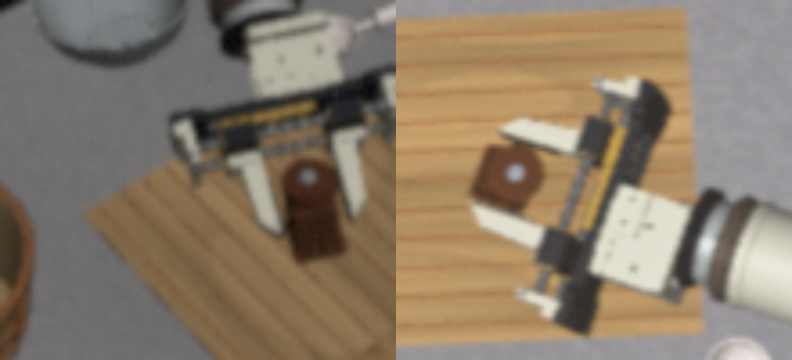

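View pics/wrist5.png

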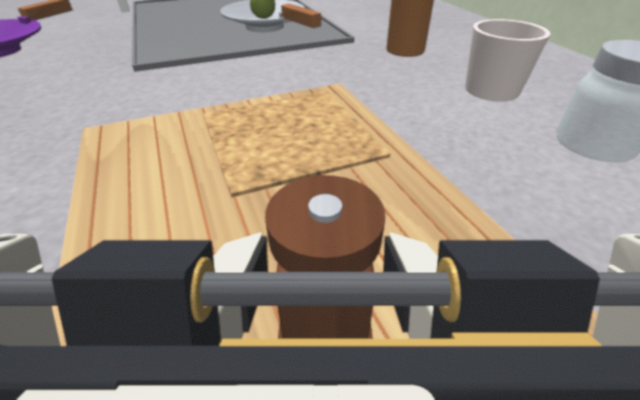

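```bash
python3 -m crank '[{"jaw":1,"offset":[0,0,0],"angular":[0,0,0]},{"jaw":1,"offset":[0,0,0],"angular":[0,0,0]},{"jaw":1,"offset":[0,0,0],"angular":[0,0,0]},{"jaw":1,"offset":[0,0,-0.004],"angular":[0,0,0]},{"jaw":1,"offset":[0,0,-0.01],"angular":[0,0,0]},{"jaw":1,"offset":[0,0,-0.018],"angular":[0,0,0]},{"jaw":1,"offset":[0,0,-0.02],"angular":[0,0,0]},{"jaw":1,"offset":[0,0,-0.025],"angular":[0,0,0]},{"jaw":1,"offset":[0,0,-0.025],"angular":[0,0,0]},{"jaw":1,"offset":[0.02,0,-0.01],"angular":[0,0,0]}]' >/dev/null
python3 log.py
python3 - <<'E'
from s2 import *
q=load()[-1][:7]; d=np.radians
l=load()[-1]; R=Ro.from_quat(l[10:14]).as_matrix(); pin=l[7:10]-.0188*R[:,2]
V=lambda y:Rg(0,0,d(y))
steps=[('up',(*pin[:2],.20),R),('pitch',(*pin[:2],.22),V(70)),('trans',(.55,.1,.22),V(85)),('over',(.623,.25,.22),V(111)),('down',(.623,.25,.038),V(111)),('lift',(.623,.25,.15),V(111)),('t1',(.53,.125,.16),V(57)),('t2',(.4325,0,.16),V(3)),('f',(.4325,0,.142),V(3))]
for n,p,Rt in steps:
    q,m=run(q,[(p,Rt)],n=30); print(n,None if q is None else q.round(2),round(m,2))
    if q is None: break
E
```

```text
t 16.53 q [ 1.16  0.95 -0.27  1.62 -0.67  1.39  0.97] tcp [ 0.4717 -0.2553  0.102 ] pinch [ 0.4657 -0.2712  0.1101] W 0.0919 F [-0.3 -1.5 -0.2]
xyaw 69.12 yyaw -20.60 z [ 0.317   0.8461 -0.4284] y [ 0.936  -0.3519 -0.0023] x [0.1527 0.4003 0.9036]
up [ 1.17  0.81 -0.29  1.63 -0.69  1.48  0.88] 0.54
pitch [ 0.57  0.3  -0.11  1.87  0.04  0.98  0.09] 0.55
trans [ 0.05  0.35 -0.34  1.81  0.14  1.   -0.44] 0.5
over [-0.12  0.56 -0.44  1.52  0.25  1.12 -0.24] 0.62
down [-0.17  0.77 -0.37  1.62  0.35  0.82 -0.32] 0.63
lift [-0.13  0.64 -0.42  1.57  0.29  1.   -0.27] 0.63
t1 [-0.1   0.39 -0.22  1.9   0.11  0.86 -0.95] 0.52
t2 [-0.05  0.2  -0.01  2.16  0.    0.77 -1.58] 0.26
f [-0.05  0.24 -0.01  2.18  0.    0.73 -1.58] 0.24
```

```bash
python3 -m crank '[{"jaw":1,"offset":[0.0203,0,-0.0096],"angular":[0,0,0]},{"jaw":1,"offset":[0.0226,0,-0.0107],"angular":[0,0,0]},{"jaw":1,"offset":[0.0226,0,-0.0107],"angular":[0,0,0]},{"jaw":1,"offset":[0.0226,0,-0.0107],"angular":[0,0,0]},{"jaw":1,"offset":[0.0203,0,-0.0096],"angular":[0,0,0]},{"jaw":1,"offset":[0,0,0],"angular":[0,-1,0]},{"jaw":1,"offset":[0,0,0],"angular":[0,-1,0]},{"jaw":1,"offset":[0,0,0],"angular":[0,-1,0]},{"jaw":1,"offset":[0,0,0],"angular":[0,-1,0]},{"jaw":1,"offset":[0,0,0],"angular":[0,-1,0]}]' >/dev/null
python3 log.py
python3 -m crank '[{"jaw":1,"offset":[0,0,0],"angular":[0,-1,0]},{"jaw":1,"offset":[0,0,0],"angular":[0,-1,0]},{"jaw":1,"offset":[0,0,0],"angular":[0,-1,0]},{"jaw":1,"offset":[0,0,0],"angular":[0,-1,0]},{"jaw":1,"offset":[0,0,0],"angular":[0,-1,0]},{"jaw":1,"offset":[0,0,0],"angular":[0,-0.8,0]},{"jaw":1,"offset":[0,0,0],"angular":[0,0,0]},{"jaw":1,"offset":[0,0,0],"angular":[0,0,0]},{"jaw":1,"offset":[0,0,0],"angular":[0,0,0]},{"jaw":1,"offset":[0,0,0],"angular":[0,0,0]}]' >/dev/null
python3 log.py; python3 to.py .50 .10 .22
python3 - <<'E'
from h import *
import cv2
for n in ('scene','top','wrist'):
    cv2.imwrite(f'pics/{n}6.png',imaging.read_camera(n)[:,:,::-1])
a=cv2.imread('pics/scene6.png')[100:250,200:370]; b=cv2.imread('pics/top6.png')[130:280,330:500]
cv2.imwrite('pics/st6.png',np.hstack([cv2.resize(a,None,fx=2.3,fy=2.3),cv2.resize(b,None,fx=2.3,fy=2.3)]))
E
```

```text
t 17.37 q [ 0.97  0.46 -0.23  1.75 -0.48  1.24  0.62] tcp [ 0.4741 -0.2515  0.2254] pinch [ 0.4703 -0.2615  0.2409] W 0.0916 F [ 1.1  0.5 -0.6]
xyaw 69.74 yyaw -20.36 z [ 0.1993  0.5313 -0.8234] y [ 0.9375 -0.3479  0.0025] x [0.2851 0.7725 0.5674]
t 18.2 q [ 0.57  0.27 -0.16  1.85  0.05  1.02  0.04] tcp [ 0.4732 -0.2517  0.2239] pinch [ 0.4732 -0.2518  0.2427] W 0.0917 F [0.4 0.6 0.8]
xyaw 69.54 yyaw -20.46 z [ 6.e-04  3.e-03 -1.e+00] y [ 9.369e-01 -3.495e-01 -5.000e-04] x [0.3495 0.9369 0.0031]
tool shift [ 0.3389 -0.0978  0.0238]
```

View pics/st6.png

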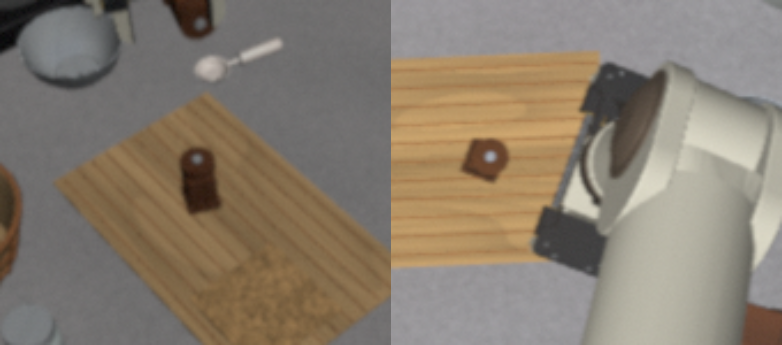

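```bash
python3 -m crank '[{"jaw":1,"offset":[0.02,-0.0014,0],"angular":[0,0,0]},{"jaw":1,"offset":[0.0372,-0.0024,0],"angular":[0,0,0]},{"jaw":1,"offset":[0.0372,-0.0024,0],"angular":[0,0,0]},{"jaw":1,"offset":[0.0372,-0.0024,0],"angular":[0,0,0]},{"jaw":1,"offset":[0.0372,-0.0024,0],"angular":[0,0,0]},{"jaw":1,"offset":[0.0372,-0.0024,0],"angular":[0,0,0]},{"jaw":1,"offset":[0.0372,-0.0024,0],"angular":[0,0,0]},{"jaw":1,"offset":[0.0372,-0.0024,0],"angular":[0,0,0]},{"jaw":1,"offset":[0.0372,-0.0024,0],"angular":[0,0,0]},{"jaw":1,"offset":[0.0372,-0.0024,0],"angular":[0,0,0]}]' >/dev/null
python3 -m crank '[{"jaw":1,"offset":[0.0372,-0.0024,0],"angular":[0,0,0]},{"jaw":1,"offset":[0.0372,-0.0024,0],"angular":[0,0,0]},{"jaw":1,"offset":[0.0372,-0.0024,0],"angular":[0,0,-0.9]},{"jaw":1,"offset":[0.02,-0.0024,0],"angular":[0,0,-1]},{"jaw":1,"offset":[0,0,0],"angular":[0,0,-1]},{"jaw":1,"offset":[0,0,0],"angular":[0,0,-1]},{"jaw":1,"offset":[0,0,0],"angular":[0,0,-1]},{"jaw":1,"offset":[0,0,0],"angular":[0,0,-1]},{"jaw":1,"offset":[0,0,0],"angular":[0,0,-1]},{"jaw":1,"offset":[0,0,0],"angular":[0,0,0]}]' >/dev/null
python3 log.py; python3 to.py .623 .25 .20
python3 - <<'E'
from h import *
import cv2
s=ctrl.sense()
for n in ('scene','wrist'):
    cv2.imwrite(f'pics/{n}7.png',imaging.read_camera(n)[:,:,::-1])
h=np.radians(-69);u=np.array([np.cos(h),np.sin(h)])
for r,z in ((58,.047),(130,.047),(0,.016),(0,.036)):
    print(r,z,w2p('wrist',[*(np.array([.587,.3435])+u*r/1000),z],s).round(1))
E
```

```text
t 20.02 q [-0.02  0.51 -0.5   1.56  0.26  1.14 -0.21] tcp [0.6104 0.217  0.2245] pinch [0.6104 0.217  0.2433] W 0.0918 F [ 0.3 -0.  -0.5]
xyaw 111.27 yyaw 21.27 z [-2.0e-04  1.9e-03 -1.0e+00] y [9.319e-01 3.628e-01 5.000e-04] x [-0.3628  0.9318  0.0018]
tool shift [0.0261 0.0237 0.0434]
58 0.047 [352.3 103.3]
130 0.047 [350.6 181. ]
0 0.016 [351.4  39.5]
0 0.036 [353.   35.9]
```

View pics/wrist7.png

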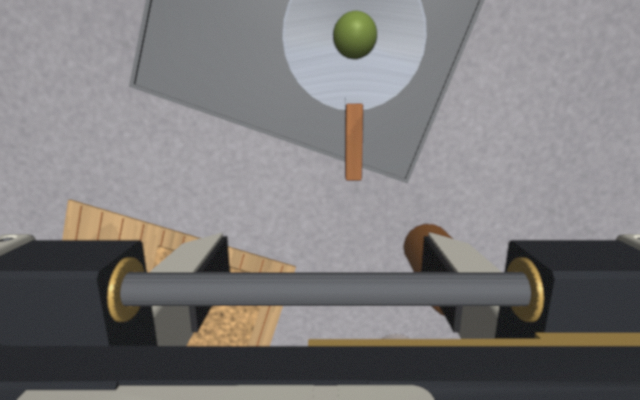

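View pics/scene7.png

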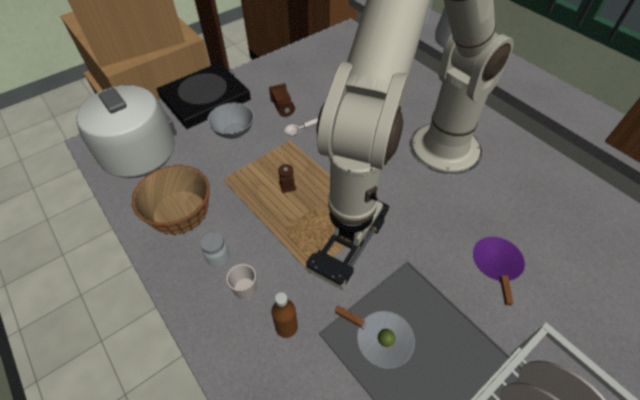

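```bash
python3 - <<'E'
from h import *
import cv2
# bottle: cap in top (238,97) z .17; scene cap (281,299), base centre approx (287,328)
print(p2w('top',(238,97),.168),p2w('scene',(281,297),.168),p2w('scene',(288,330),.005), p2w('top',(247,115),.02))
im=cv2.imread('pics/wrist7.png')[90:195,320:390]
cv2.imwrite('pics/w7c.png',cv2.resize(im,None,fx=5.5,fy=5.5,interpolation=cv2.INTER_CUBIC))
E
```

```text
[0.74492997 0.17406745 0.168     ] [0.74611069 0.17470042 0.168     ] [0.74870714 0.18518652 0.005     ] [0.73708918 0.17567272 0.02      ]
```

View pics/w7c.png

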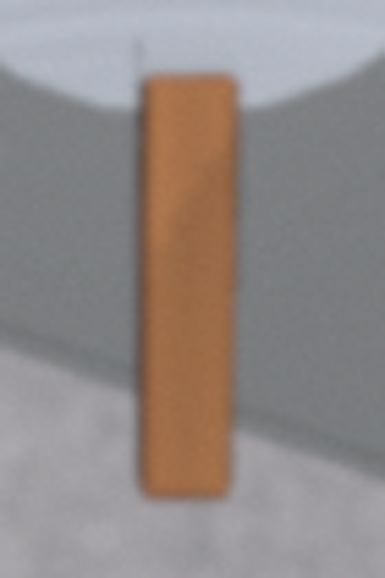

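```bash
python3 to.py .625 .251 .09; python3 -m crank '[{"jaw":1,"offset":[0.0062,0.0066,0.02],"angular":[0,0,-0.05]},{"jaw":1,"offset":[0.0062,0.0066,0.03],"angular":[0,0,0]},{"jaw":1,"offset":[0.0062,0.0066,0.03],"angular":[0,0,0]},{"jaw":1,"offset":[0.0062,0.0066,0.03],"angular":[0,0,0]},{"jaw":1,"offset":[0,0,0.03],"angular":[0,0,0]},{"jaw":1,"offset":[0,0,0.013],"angular":[0,0,0]},{"jaw":1,"offset":[0,0,0],"angular":[0,0,0]},{"jaw":0.6,"offset":[0,0,0],"angular":[0,0,0]},{"jaw":0.5,"offset":[0,0,0],"angular":[0,0,0]},{"jaw":0.5,"offset":[0,0,0],"angular":[0,0,0]}]' >/dev/null
python3 log.py; python3 to.py .625 .251 .038
python3 - <<'E'
from h import *
import cv2
s=ctrl.sense()
cv2.imwrite('pics/w8.png',imaging.read_camera('wrist')[:,:,::-1])
h=np.radians(-68.4);u=np.array([np.cos(h),np.sin(h)])
for r,z in ((58,.047),(130,.047),(0,.036)):
    print(r,z,w2p('wrist',[*(np.array([.625,.251])+u*(r-100)/1000),z],s).round(1))
E
```

```text
tool shift [0.026  0.0256 0.1536]
t 20.95 q [-0.12  0.72 -0.44  1.59  0.36  0.91 -0.31] tcp [0.6275 0.2518 0.0748] pinch [0.6274 0.2517 0.0936] W 0.0763 F [0.6 0.1 0.7]
xyaw 111.42 yyaw 21.41 z [ 0.005   0.0032 -1.    ] y [0.9309 0.3651 0.0058] x [-0.3651  0.931   0.0011]
tool shift [ 0.0001 -0.0029  0.0556]
58 0.047 [321.  158.3]
130 0.047 [322.  282.4]
0 0.036 [320.3  41.8]
```

View pics/w8.png

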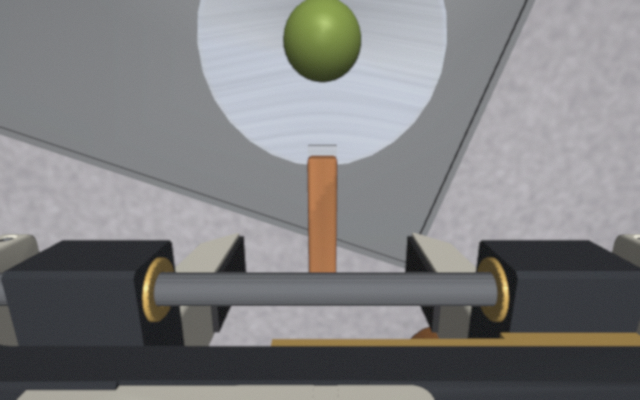

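```bash
python3 -m crank '[{"jaw":0.5,"offset":[0,-0.001,0.01],"angular":[0,0,0]},{"jaw":0.5,"offset":[0,-0.001,0.015],"angular":[0,0,0]},{"jaw":0.5,"offset":[0,-0.0007,0.015],"angular":[0,0,0]},{"jaw":0.5,"offset":[0,0,0.01],"angular":[0,0,0]},{"jaw":0.5,"offset":[0,0,0.005],"angular":[0,0,0]},{"jaw":0.5,"offset":[0,0,0],"angular":[0,0,0]},{"jaw":0.5,"offset":[0,0,0],"angular":[0,0,0]},{"jaw":0.5,"offset":[0,0,0],"angular":[0,0,0]},{"jaw":0.5,"offset":[0,0,0],"angular":[0,0,0]},{"jaw":0.5,"offset":[0,0,0],"angular":[0,0,0]}]' >/dev/null
python3 log.py; python3 to.py .625 .251 .038
python3 - <<'E'
from h import *
import cv2
cv2.imwrite('pics/w9.png',imaging.read_camera('wrist')[:,:,::-1])
E
```

```text
t 21.83 q [-0.14  0.79 -0.41  1.61  0.4   0.82 -0.34] tcp [0.6239 0.2507 0.018 ] pinch [0.6239 0.2507 0.0368] W 0.0458 F [-0.9  0.7  0.3]
xyaw 111.47 yyaw 21.47 z [ 0.0025  0.0022 -1.    ] y [0.9306 0.3661 0.0031] x [-0.3661  0.9306  0.0012]
tool shift [-0.0001  0.0012 -0.0012]
```

View pics/w9.png

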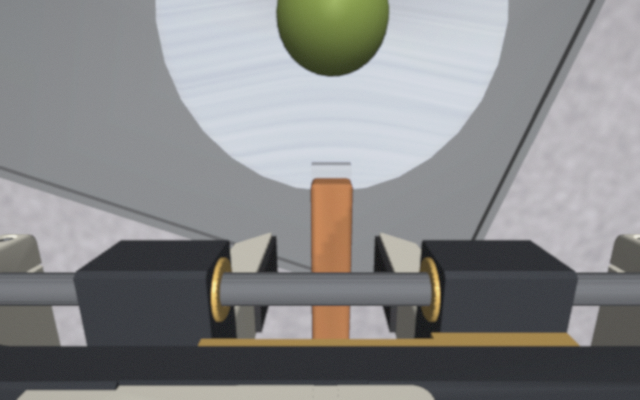

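```bash
python3 -m crank '[{"jaw":0.5,"offset":[0,0.0009,-0.0006],"angular":[0.03,0,0]},{"jaw":0.5,"offset":[0,0.0009,-0.0006],"angular":[0,0,0]},{"jaw":0.5,"offset":[0,0,0],"angular":[0,0,0]},{"jaw":0.5,"offset":[0,0,0],"angular":[0,0,0]},{"jaw":0.3,"offset":[0,0,0],"angular":[0,0,0]},{"jaw":0.3,"offset":[0,0,0],"angular":[0,0,0]},{"jaw":0.3,"offset":[0,0,0],"angular":[0,0,0]},{"jaw":0.28,"offset":[0,0,0],"angular":[0,0,0]},{"jaw":0.28,"offset":[0,0,0],"angular":[0,0,0]},{"jaw":0.28,"offset":[0,0,0],"angular":[0,0,0]}]' 5 >/dev/null
python3 log.py
python3 - <<'E'
from h import *
import cv2
cv2.imwrite('pics/w10.png',imaging.read_camera('wrist')[:,:,::-1])
E
```

```text
t 22.72 q [-0.14  0.79 -0.42  1.61  0.4   0.83 -0.34] tcp [0.625  0.2511 0.0184] pinch [0.625  0.2511 0.0372] W 0.0258 F [-0.3  1.   0.3]
xyaw 111.48 yyaw 21.48 z [-1.7e-03  6.0e-04 -1.0e+00] y [ 0.9306  0.3662 -0.0014] x [-0.3662  0.9306  0.0012]
```

View pics/w10.png

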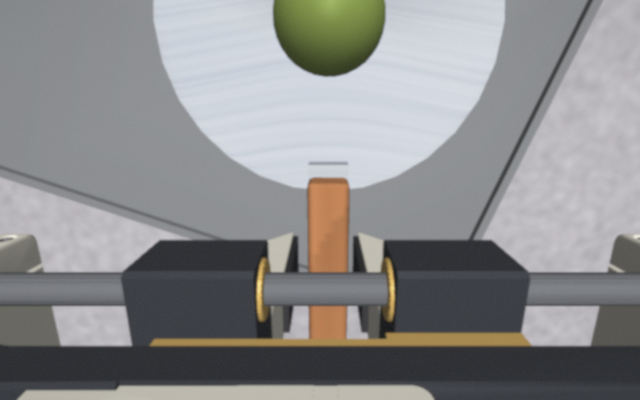

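```bash
python3 -m crank '[{"jaw":0.28,"offset":[0,0.0008,0],"angular":[0,0,0]},{"jaw":0.28,"offset":[0,0,0],"angular":[0,0,0]},{"jaw":0.2,"offset":[0,0,0],"angular":[0,0,0]},{"jaw":0.16,"offset":[0,0,0],"angular":[0,0,0]},{"jaw":0.12,"offset":[0,0,0],"angular":[0,0,0]},{"jaw":0.08,"offset":[0,0,0],"angular":[0,0,0]},{"jaw":0.04,"offset":[0,0,0],"angular":[0,0,0]},{"jaw":0.02,"offset":[0,0,0],"angular":[0,0,0]},{"jaw":0.02,"offset":[0,0,0],"angular":[0,0,0]},{"jaw":0.02,"offset":[0,0,0],"angular":[0,0,0]}]' 8 >/dev/null
python3 log.py
python3 -m crank '[{"jaw":0,"offset":[0,0,0],"angular":[0,0,0]},{"jaw":0,"offset":[0,0,0],"angular":[0,0,0]},{"jaw":0,"offset":[0,0,0],"angular":[0,0,0]},{"jaw":0,"offset":[0,0,0],"angular":[0,0,0]},{"jaw":0,"offset":[0,0,0],"angular":[0,0,0]},{"jaw":0,"offset":[0,0,0],"angular":[0,0,0]},{"jaw":0,"offset":[0,0,0],"angular":[0,0,0]},{"jaw":0,"offset":[0,0,0],"angular":[0,0,0]},{"jaw":0,"offset":[0,0,0],"angular":[0,0,0]},{"jaw":0,"offset":[0,0,0],"angular":[0,0,0]}]' 60 >/dev/null
python3 log.py
python3 - <<'E'
from h import *
import cv2
cv2.imwrite('pics/w11.png',imaging.read_camera('wrist')[:,:,::-1])
E
```

```text
t 23.6 q [-0.14  0.79 -0.42  1.6   0.4   0.83 -0.34] tcp [0.6258 0.2514 0.0184] pinch [0.6259 0.2514 0.0372] W 0.0156 F [ 1.5  0.8 -0.5]
xyaw 111.47 yyaw 21.47 z [-1.6e-03  7.0e-04 -1.0e+00] y [ 0.9306  0.3661 -0.0012] x [-0.3661  0.9306  0.0012]
t 24.43 q [-0.14  0.79 -0.42  1.6   0.4   0.83 -0.34] tcp [0.6258 0.2514 0.0184] pinch [0.6258 0.2514 0.0372] W 0.0153 F [ 0.7  0.4 -0.7]
xyaw 111.47 yyaw 21.47 z [-1.7e-03  7.0e-04 -1.0e+00] y [ 0.9306  0.3661 -0.0013] x [-0.3661  0.9306  0.0012]
```

View pics/w11.png

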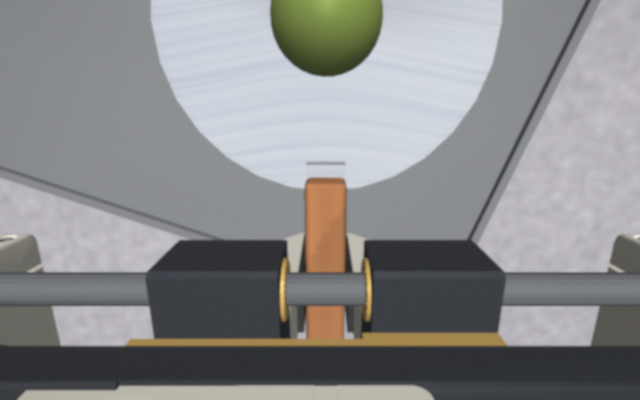

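```bash
python3 -m crank '[{"jaw":0,"offset":[0,0,-0.001],"angular":[0,0,0]},{"jaw":0,"offset":[0,0,-0.002],"angular":[0,0,0]},{"jaw":0,"offset":[0,0,-0.003],"angular":[0,0,0]},{"jaw":0,"offset":[0,0,-0.004],"angular":[0,0,0]},{"jaw":0,"offset":[0,0,-0.005],"angular":[0,0,0]},{"jaw":0,"offset":[0,0,-0.005],"angular":[0,0,0]},{"jaw":0,"offset":[0,0,-0.004],"angular":[0,0,0]},{"jaw":0,"offset":[0,0,-0.003],"angular":[0,0,0]},{"jaw":0,"offset":[0,0,-0.002],"angular":[0,0,0]},{"jaw":0,"offset":[0,0,-0.001],"angular":[0,0,0]}]' >/dev/null
python3 log.py
python3 - <<'E'
from h import *
import cv2
cv2.imwrite('pics/w12.png',imaging.read_camera('wrist')[:,:,::-1])
cv2.imwrite('pics/s12.png',cv2.resize(imaging.read_camera('scene')[260:400,270:450,::-1],None,fx=4,fy=4,interpolation=cv2.INTER_CUBIC))
E
```

```text
t 25.32 q [-0.13  0.75 -0.43  1.6   0.38  0.88 -0.32] tcp [0.6261 0.2515 0.049 ] pinch [0.6261 0.2514 0.0678] W 0.0153 F [-0.2  0.8 -2.6]
xyaw 111.48 yyaw 21.48 z [-1.1e-03  8.0e-04 -1.0e+00] y [ 9.306e-01  3.661e-01 -7.000e-04] x [-0.3661  0.9306  0.0011]
```

View pics/w12.png

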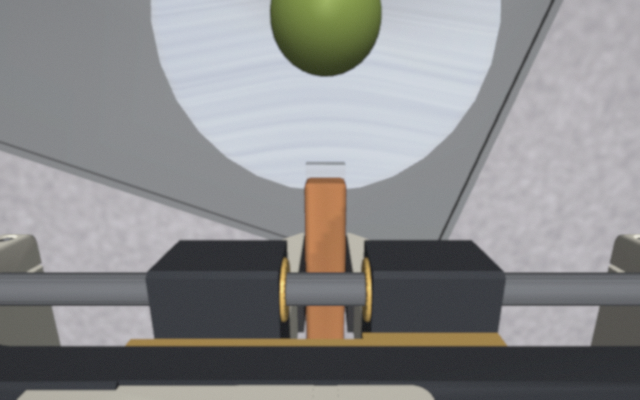

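View pics/s12.png

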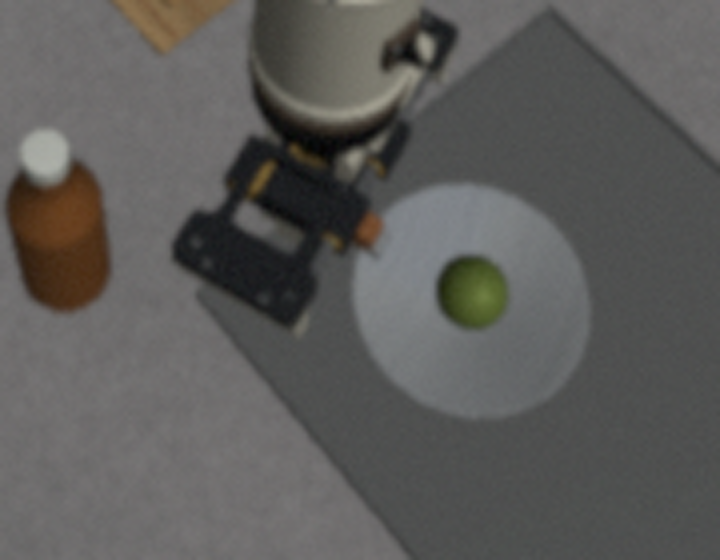

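```bash
python3 - <<'E'
from h import *
s=ctrl.sense();R=Ro.from_quat(s['eef_rot']).as_matrix()
y0=np.degrees(np.arctan2(R[1,0],R[0,0])); p0=s['ee_pos']
d=np.radians; u=lambda y:np.array([np.cos(d(y)),np.sin(d(y)),0])
c0=p0+.1*u(y0); c1=np.array([.5325,.004,.142-.0188]); y1=2.95
N=40; mj=lambda t:10*t**3-15*t**4+6*t**5
Y=[y0+(y1-y0)*mj(k/N) for k in range(N+1)]; C=[c0+(c1-c0)*mj(k/N) for k in range(N+1)]
P=[c-.1*u(y) for c,y in zip(C,Y)]
for k in range(N):
    x=u(Y[k]);yy=np.array([x[1],-x[0],0]); D=P[k+1]-P[k]
    print(k,[round(float(v),4) for v in (D@x,D@yy,-D[2])],round((Y[k]-Y[k+1])/6,2))
print(c0,y0)
E
```

```text
0 [-0.0, -0.0001, -0.0] 0.0
1 [-0.0003, -0.0004, -0.0001] 0.02
2 [-0.0008, -0.001, -0.0002] 0.05
3 [-0.0014, -0.0018, -0.0004] 0.09
4 [-0.0022, -0.0027, -0.0006] 0.14
5 [-0.0032, -0.0038, -0.0008] 0.19
6 [-0.0042, -0.0049, -0.001] 0.25
7 [-0.0053, -0.006, -0.0013] 0.31
8 [-0.0065, -0.007, -0.0016] 0.38
9 [-0.0077, -0.0079, -0.0018] 0.44
10 [-0.009, -0.0086, -0.0021] 0.51
11 [-0.0102, -0.0091, -0.0023] 0.57
12 [-0.0114, -0.0093, -0.0026] 0.63
13 [-0.0125, -0.0092, -0.0028] 0.68
14 [-0.0135, -0.0089, -0.003] 0.72
15 [-0.0143, -0.0083, -0.0032] 0.76
16 [-0.0148, -0.0074, -0.0033] 0.8
17 [-0.0151, -0.0063, -0.0034] 0.82
18 [-0.0152, -0.0051, -0.0035] 0.84
19 [-0.0149, -0.0038, -0.0035] 0.85
20 [-0.0144, -0.0025, -0.0035] 0.85
21 [-0.0137, -0.0012, -0.0035] 0.84
22 [-0.0127, 0.0, -0.0034] 0.82
23 [-0.0116, 0.0011, -0.0033] 0.8
24 [-0.0103, 0.002, -0.0032] 0.76
25 [-0.009, 0.0026, -0.003] 0.72
26 [-0.0077, 0.0031, -0.0028] 0.68
27 [-0.0064, 0.0034, -0.0026] 0.63
28 [-0.0053, 0.0034, -0.0023] 0.57
29 [-0.0042, 0.0033, -0.0021] 0.51
30 [-0.0033, 0.0031, -0.0018] 0.44
31 [-0.0025, 0.0028, -0.0016] 0.38
32 [-0.0019, 0.0024, -0.0013] 0.31
33 [-0.0014, 0.002, -0.001] 0.25
34 [-0.0009, 0.0015, -0.0008] 0.19
35 [-0.0006, 0.0011, -0.0006] 0.14
36 [-0.0004, 0.0007, -0.0004] 0.09
37 [-0.0002, 0.0004, -0.0002] 0.05
38 [-0.0001, 0.0001, -0.0001] 0.02
39 [-0.0, 0.0, -0.0] 0.0
[0.58927036 0.34441645 0.04858159] 111.47304324556347
```

```bash
python3 -m crank '[{"jaw":0,"offset":[-0.0003,-0.0005,-0.0001],"angular":[0,0,0.02]},{"jaw":0,"offset":[-0.0008,-0.001,-0.0002],"angular":[0,0,0.05]},{"jaw":0,"offset":[-0.0014,-0.0018,-0.0004],"angular":[0,0,0.09]},{"jaw":0,"offset":[-0.0022,-0.0027,-0.0006],"angular":[0,0,0.14]},{"jaw":0,"offset":[-0.0032,-0.0038,-0.0008],"angular":[0,0,0.19]},{"jaw":0,"offset":[-0.0042,-0.0049,-0.001],"angular":[0,0,0.25]},{"jaw":0,"offset":[-0.0053,-0.006,-0.0013],"angular":[0,0,0.31]},{"jaw":0,"offset":[-0.0065,-0.007,-0.0016],"angular":[0,0,0.38]},{"jaw":0,"offset":[-0.0077,-0.0079,-0.0018],"angular":[0,0,0.44]},{"jaw":0,"offset":[-0.009,-0.0086,-0.0021],"angular":[0,0,0.51]}]' >/dev/null
python3 log.py
python3 -m crank '[{"jaw":0,"offset":[-0.0102,-0.0091,-0.0023],"angular":[0,0,0.57]},{"jaw":0,"offset":[-0.0114,-0.0093,-0.0026],"angular":[0,0,0.63]},{"jaw":0,"offset":[-0.0125,-0.0092,-0.0028],"angular":[0,0,0.68]},{"jaw":0,"offset":[-0.0135,-0.0089,-0.003],"angular":[0,0,0.72]},{"jaw":0,"offset":[-0.0143,-0.0083,-0.0032],"angular":[0,0,0.76]},{"jaw":0,"offset":[-0.0148,-0.0074,-0.0033],"angular":[0,0,0.8]},{"jaw":0,"offset":[-0.0151,-0.0063,-0.0034],"angular":[0,0,0.82]},{"jaw":0,"offset":[-0.0152,-0.0051,-0.0035],"angular":[0,0,0.84]},{"jaw":0,"offset":[-0.0149,-0.0038,-0.0035],"angular":[0,0,0.85]},{"jaw":0,"offset":[-0.0144,-0.0025,-0.0035],"angular":[0,0,0.85]}]' >/dev/null
python3 log.py
python3 -m crank '[{"jaw":0,"offset":[-0.0137,-0.0012,-0.0035],"angular":[0,0,0.84]},{"jaw":0,"offset":[-0.0127,0,-0.0034],"angular":[0,0,0.82]},{"jaw":0,"offset":[-0.0116,0.0011,-0.0033],"angular":[0,0,0.8]},{"jaw":0,"offset":[-0.0103,0.002,-0.0032],"angular":[0,0,0.76]},{"jaw":0,"offset":[-0.009,0.0026,-0.003],"angular":[0,0,0.72]},{"jaw":0,"offset":[-0.0077,0.0031,-0.0028],"angular":[0,0,0.68]},{"jaw":0,"offset":[-0.0064,0.0034,-0.0026],"angular":[0,0,0.63]},{"jaw":0,"offset":[-0.0053,0.0034,-0.0023],"angular":[0,0,0.57]},{"jaw":0,"offset":[-0.0042,0.0033,-0.0021],"angular":[0,0,0.51]},{"jaw":0,"offset":[-0.0033,0.0031,-0.0018],"angular":[0,0,0.44]}]' >/dev/null
python3 log.py
python3 -m crank '[{"jaw":0,"offset":[-0.0025,0.0028,-0.0016],"angular":[0,0,0.38]},{"jaw":0,"offset":[-0.0019,0.0024,-0.0013],"angular":[0,0,0.31]},{"jaw":0,"offset":[-0.0014,0.002,-0.001],"angular":[0,0,0.25]},{"jaw":0,"offset":[-0.0009,0.0015,-0.0008],"angular":[0,0,0.19]},{"jaw":0,"offset":[-0.0006,0.0011,-0.0006],"angular":[0,0,0.14]},{"jaw":0,"offset":[-0.0004,0.0007,-0.0004],"angular":[0,0,0.09]},{"jaw":0,"offset":[-0.0002,0.0004,-0.0002],"angular":[0,0,0.05]},{"jaw":0,"offset":[-0.0001,0.0001,-0.0001],"angular":[0,0,0.02]},{"jaw":0,"offset":[0,0,0],"angular":[0,0,0]},{"jaw":0,"offset":[0,0,0],"angular":[0,0,0]}]' >/dev/null
python3 log.py
python3 - <<'E'
from h import *
import cv2
for n in ('scene','top','wrist'): cv2.imwrite(f'pics/{n}13.png',imaging.read_camera(n)[:,:,::-1])
E
```

```text
t 26.25 q [-0.09  0.66 -0.38  1.73  0.32  0.82 -0.49] tcp [0.5934 0.1996 0.0585] pinch [0.5935 0.1995 0.0773] W 0.0155 F [-0.  -0.1 -2.8]
xyaw 96.95 yyaw 6.95 z [-1.7e-03  6.0e-04 -1.0e+00] y [ 0.9926  0.1211 -0.0016] x [-1.211e-01  9.926e-01  8.000e-04]
t 27.08 q [-0.02  0.41 -0.22  2.03  0.13  0.72 -1.  ] tcp [0.4954 0.0782 0.09  ] pinch [0.4954 0.0781 0.1088] W 0.0156 F [ 0.3  0.3 -2.7]
xyaw 51.67 yyaw -38.33 z [-1.7e-03  5.0e-04 -1.0e+00] y [ 0.7844 -0.6202 -0.0016] x [ 6.202e-01  7.844e-01 -6.000e-04]
t 27.92 q [-0.03  0.26 -0.07  2.17  0.02  0.72 -1.48] tcp [0.4377 0.0106 0.118 ] pinch [0.4377 0.0106 0.1368] W 0.0157 F [-1.  -0.3 -1.8]
xyaw 11.15 yyaw -78.85 z [-1.5e-03  8.0e-04 -1.0e+00] y [ 0.1933 -0.9811 -0.0011] x [ 0.9811  0.1933 -0.0013]
t 28.75 q [-0.03  0.24 -0.04  2.17  0.01  0.73 -1.59] tcp [ 0.4322 -0.0007  0.1235] pinch [ 0.4322 -0.0007  0.1423] W 0.0155 F [-0.6  0.5 -2.5]
xyaw 2.90 yyaw -87.10 z [-1.8e-03  7.0e-04 -1.0e+00] y [ 5.050e-02 -9.987e-01 -8.000e-04] x [ 0.9987  0.0505 -0.0018]
```

View pics/wrist13.png

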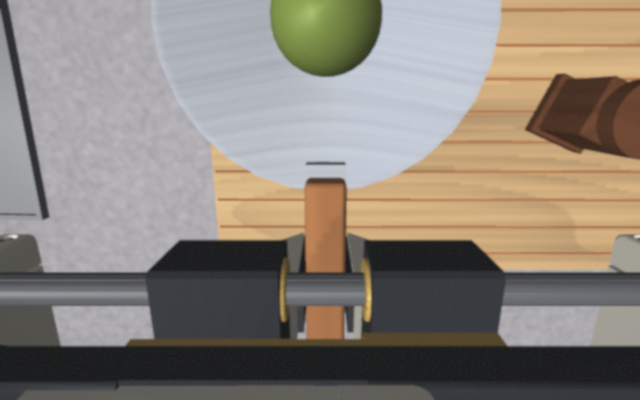

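View pics/scene13.png

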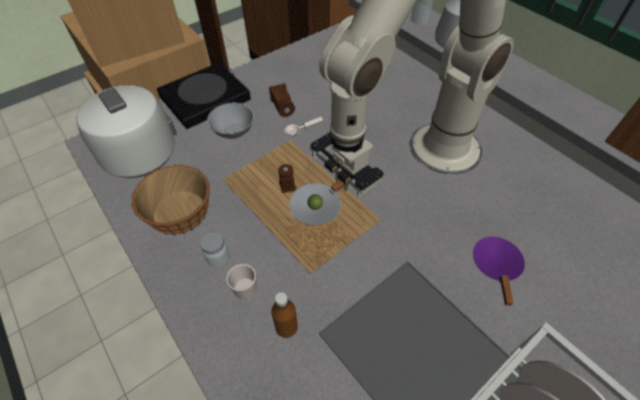

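View pics/top13.png

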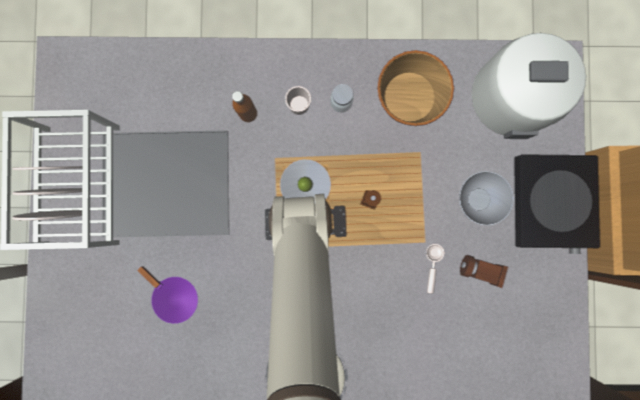

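```bash
python3 - <<'E'
from h import *
import cv2
th=np.radians(2.95); ex=np.array([np.cos(th),np.sin(th),0]); ey=np.array([-np.sin(th),np.cos(th),0]); c=np.array([.5325,.004,.008])
im=cv2.imread('pics/top0.png'); k=3
# rectified: rows = -x (mm), cols = -y ; +-100mm
src=[];dst=[]
for a,b in ((-.1,-.1),(-.1,.1),(.1,.1),(.1,-.1)):
    src.append(w2p('top',c+ex*a+ey*b)); dst.append(((.1-b)*1000*k,(.1-a)*1000*k))
H=cv2.getPerspectiveTransform(np.float32(src),np.float32(dst))
r=cv2.warpPerspective(im,H,(200*k,200*k),flags=cv2.INTER_CUBIC)
for v in (-65,65):
    q=int((100+v)*k); cv2.line(r,(q,0),(q,600),(255,0,0),1); cv2.line(r,(0,q),(600,q),(255,0,0),1)
cv2.imwrite('pics/rect.png',r)
# wrist5-era not stored; dish check in top13/scene13
p=np.array([.4322,-.0007,.1423]); u=np.array([np.cos(np.radians(2.9)),np.sin(np.radians(2.9)),0]); d0=p+.1*u-[0,0,.034]
print('dish origin est',d0)
for n in ('top','scene'):
    g=cv2.imread(f'pics/{n}13.png'); 
    pts=np.array([w2p(n,d0+[.065*np.cos(t),.065*np.sin(t),.026]) for t in np.linspace(0,2*np.pi,60)])
    l=w2p(n,d0+[0,0,.032]); K=6; x0,y0=(pts.min(0)-12).astype(int); x1,y1=(pts.max(0)+12).astype(int)
    z=cv2.resize(g[y0:y1,x0:x1],None,fx=K,fy=K,interpolation=cv2.INTER_CUBIC)
    f=lambda P:((np.array(P)-[x0,y0]+.5)*K).astype(int)
    cv2.polylines(z,[f(pts).reshape(-1,1,2)],True,(0,0,255),1); cv2.circle(z,tuple(int(v) for v in f(l)),3,(0,0,255),-1); cv2.imwrite(f'pics/chk_{n}.png',z); print(z.shape)
a=cv2.imread('pics/chk_top.png');b=cv2.imread('pics/chk_scene.png');h=max(a.shape[0],b.shape[0])
P=lambda i:cv2.copyMakeBorder(i,0,h-i.shape[0],0,0,cv2.BORDER_CONSTANT)
cv2.imwrite('pics/chk.png',np.hstack([P(a),P(b)]))
E
```

```text
dish origin est [0.53207194 0.00435929 0.1083    ]
(444, 450, 3)
(396, 456, 3)
```

View pics/rect.png

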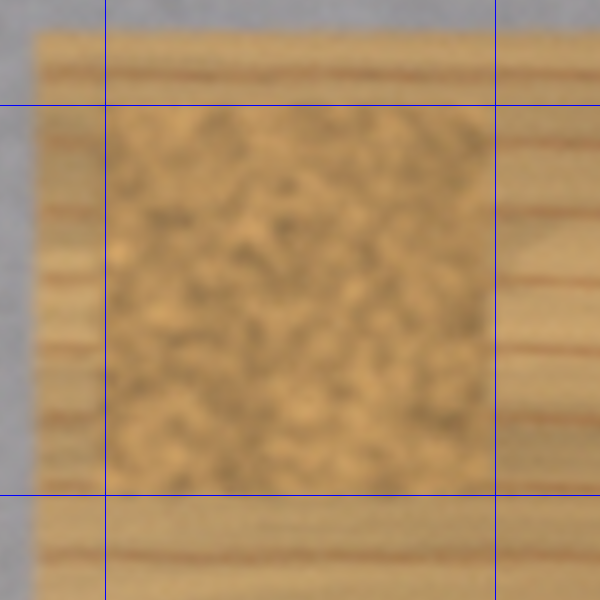

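View pics/chk.png

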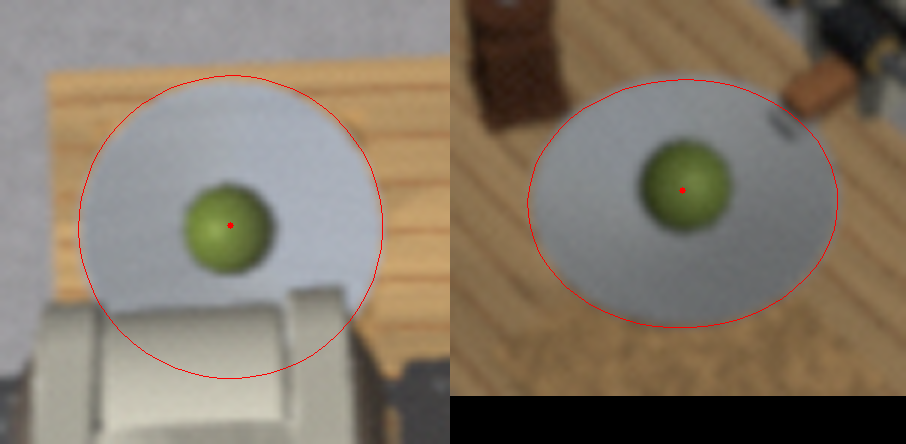

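The trivet outline matches the rectified view, and the dish rim and lime match their expected spots to within about 1–2 mm in both cameras. I'll hold still for one call, do a last check, then hand in.

```bash
python3 -m crank '[{"jaw":0,"offset":[0,0,0],"angular":[0,0,0]},{"jaw":0,"offset":[0,0,0],"angular":[0,0,0]},{"jaw":0,"offset":[0,0,0],"angular":[0,0,0]},{"jaw":0,"offset":[0,0,0],"angular":[0,0,0]},{"jaw":0,"offset":[0,0,0],"angular":[0,0,0]},{"jaw":0,"offset":[0,0,0],"angular":[0,0,0]},{"jaw":0,"offset":[0,0,0],"angular":[0,0,0]},{"jaw":0,"offset":[0,0,0],"angular":[0,0,0]},{"jaw":0,"offset":[0,0,0],"angular":[0,0,0]},{"jaw":0,"offset":[0,0,0],"angular":[0,0,0]}]' >/dev/null; python3 log.py
python3 - <<'E'
from h import *
import cv2
w=imaging.read_camera('wrist')[:,:,::-1]; t=imaging.read_camera('top')[:,:,::-1]
cv2.imwrite('pics/fin.png',np.vstack([cv2.resize(w[0:300],(560,262)),cv2.resize(t[140:260,260:500],(560,280))]))
E
```

```text
t 29.73 q [-0.03  0.24 -0.04  2.18  0.01  0.73 -1.59] tcp [ 0.4322 -0.0009  0.1236] pinch [ 0.4322 -0.0009  0.1424] W 0.0156 F [-0.8  0.4 -3. ]
xyaw 2.87 yyaw -87.13 z [-1.8e-03  6.0e-04 -1.0e+00] y [ 5.010e-02 -9.987e-01 -7.000e-04] x [ 0.9987  0.0501 -0.0017]
```

View pics/fin.png

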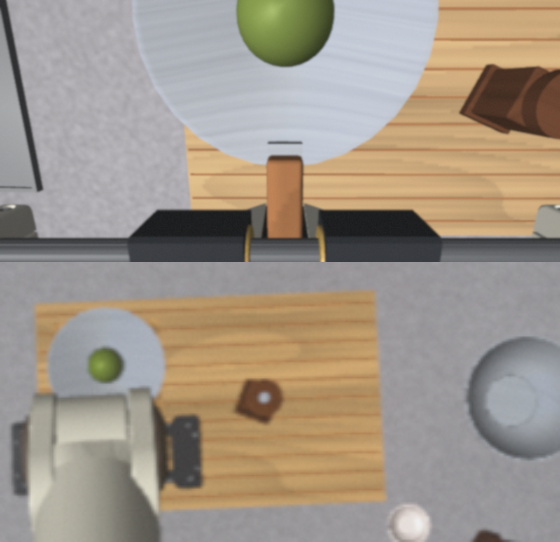

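```bash
python3 -c "
from rig import ctrl
print(ctrl.sign_off())"
```

```text
the job is handed in; nothing more can be done
None
```

The job is handed in, at about 30 s on the robot's clock against the 72 s limit. I stood the small mill upright on the mat at about (0.50, −0.18) and let go of it. Then I lifted the steel dish by its handle, turned it about 108° clockwise, and held it over the trivet with 60 N of grip.

**Last checks:**
- **Dish position:** its underside is about 10 cm above the cork, and its centre is within about 1–2 mm of the trivet's middle in two cameras.
- **Handle and level:** the handle points back to the robot within about 0.1° of square, going by the tool's yaw. The tool is level to about 0.1°, and the dish had not shifted in the grip.
- **Lime and mill:** the lime is in the middle of the dish and the mill is still upright.
- **Everything else:** the other objects look unmoved in the pictures.

The turn was larger than the quarter turn you described because the handle started 108° from its final direction. The wrist-camera estimates of the handle's sideways position disagreed by 2–3 mm on the way down; I re-centred before closing. No check failed.

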